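# Mount the toroid on its chassis stud

### The job

Mount the copper-wound toroid on the stud of the open power supply chassis, ready for its nut. Put the parts over the stud in this order from the bottom up: the large brown insulating disc flat on the chassis floor, the black sleeve standing on it, the toroid over the sleeve, the small brown insulating disc flat on the toroid, and last the steel clamp dish with its open side up. Let go of everything, and leave the solder reel, the tin, the battery and the blue reel of braid where they are.

Things in the scene. Friction and masses are not known exactly. Their poses are not given: they have to be found in the camera images.
- chassis: Open aluminium tray, fixed; x -75 to 125, y -75 to 75 mm in its own frame. Origin: on the bench below the stud's axis; z up. Floor top at z = 8 mm. The upright M8 stud at the origin is 8 mm thick, its last 3 mm tapered to 5 mm, and ends at z = 56 mm. Lips reach z = 20, the back panel (x = 125) 56; parts fixed before it, up to z = 54, begin at x = 83. Floor clear within 73 mm of the stud.
- base_disc: The large insulating disc: flat, brown laminate, 60 mm across, 8 mm thick, with a 14 mm hole in the middle. Lies flat on the bench. Origin: centre of the underside; z up. Both faces alike. 28 to 46 g. In the finished stack its underside is 8 mm above the chassis origin.
- sleeve: The black plastic sleeve: a tube 20 mm across outside, 12.6 mm bore, 22 mm tall, standing upright on the bench. Origin: centre of the lower end; z along its axis, up. Both ends alike. 12 g. In the finished stack its underside is 16 mm above the chassis origin.
- toroid: The toroid: a ring core wound all round with copper wire, 60 mm across, 24 mm tall, with a 28 mm hole. Lies flat on the bench. Origin: centre of the underside; z up. Both faces alike. 240 to 390 g. In the finished stack its underside is 16 mm above the chassis origin.
- top_disc: The small insulating disc: flat, brown laminate, 46 mm across, 8 mm thick, with a 14 mm hole in the middle. Lies flat on the bench. Origin: centre of the underside; z up. Both faces alike. 22 g. In the finished stack its underside is 40 mm above the chassis origin.
- clamp_dish: The clamp dish: a shallow round steel dish, 53 mm across, 8 mm tall, with a 3 mm bottom, a turned-up rim 3 mm thick and a 13 mm hole in the middle. Lies on its bottom, open side up. Origin: centre of the underside; z up. 55 g. In the finished stack its underside is 48 mm above the chassis origin.
- solder_reel: A standing reel of solder wire, about 50 mm across and 55 mm tall. To be left alone. Origin: centre of its underside.
- flux_tin: A round yellow tin with a red top, 46 mm across, 18 mm tall. To be left alone. Origin: centre of its underside.
- block_cell: A 9 V block battery standing upright, 18 x 27 mm, 48 mm tall. To be left alone. Origin: centre of its underside.
- wick_reel: A flat blue reel of copper braid, 40 mm across, 12 mm tall. To be left alone. Origin: centre of its underside.
Things that resemble listed ones, but are neither listed nor needed, are in the scene too. Several things have the shape of the clamp_dish; the one meant has the colours described above.

How it is judged (in metres and radians):
On the way, in this order (a step that is already met when the one before it is completed fails the run):
1. the large insulating disc lies flat on the chassis floor round the stud, let go (z of base_disc in the frame of chassis between 0.005 and 0.011 m and horizontal distance between base_disc and chassis below 0.009 m and angle between base_disc's own z axis and vertical below 0.08 rad and contact force between the fingers and base_disc below 0.3 N), for 0.2 s.
2. the sleeve stands on the large disc round the stud, let go (z of sleeve in the frame of chassis between 0.013 and 0.019 m and horizontal distance between sleeve and chassis below 0.009 m and angle between sleeve's own z axis and vertical below 0.08 rad and contact force between the fingers and sleeve below 0.3 N), for 0.2 s.
3. the toroid lies on the large disc round the sleeve, let go (z of toroid in the frame of chassis between 0.013 and 0.019 m and horizontal distance between toroid and chassis below 0.009 m and angle between toroid's own z axis and vertical below 0.08 rad and contact force between the fingers and toroid below 0.3 N), for 0.2 s.
4. the small insulating disc lies flat on the toroid round the stud, let go (z of top_disc in the frame of chassis between 0.037 and 0.043 m and horizontal distance between top_disc and chassis below 0.009 m and angle between top_disc's own z axis and vertical below 0.08 rad and contact force between the fingers and top_disc below 0.3 N), for 0.2 s.
5. the clamp dish lies flat on the small disc round the stud, let go (z of clamp_dish in the frame of chassis between 0.045 and 0.051 m and horizontal distance between clamp_dish and chassis below 0.009 m and angle between clamp_dish's own z axis and vertical below 0.08 rad and contact force between the fingers and clamp_dish below 0.3 N), for 0.2 s.
At the end, for the whole second after the job is handed in: All five parts lie level (within 0.08 rad) round the stud, each within 9 mm of its axis and within 3 mm of its height in the finished stack (undersides above the chassis underside: large disc 8 mm, sleeve 16 mm, toroid 16 mm, small disc 40 mm, clamp dish 48 mm), untouched by the fingers and at rest (all of step 1 and all of step 2 and all of step 3 and all of step 4 and all of step 5 and linear speed of each of base_disc, sleeve, toroid, top_disc, clamp_dish below 0.02 m/s).
It fails at once if a bystander (solder reel, tin, battery or reel of braid) is shifted by more than 30 mm (distance of any of solder_reel, flux_tin, block_cell, wick_reel from where it was at the start of the episode above 0.03 m).
It also fails if it takes over 136 s, if anything falls off the work surface, if the arm or the gripper's body presses on something with over 40 N, if the wrist force passes 120 N, or if a joint passes its speed limit or range.

### The arm

A 7-joint arm with a two-finger parallel gripper is mounted at the origin on a cart in front of the work surface, level with it; the furniture and walls round the work are solid. World frame = base frame: x ahead of the robot, y to its left, z up, the work surface at z = 0. Lengths are in mm, angles in degrees, forces in N, time in s.
With the tool pointing down it reaches from about 425 to 950 mm from the base axis. Payload 4.7 kg.
Tool frame: the origin (TCP) lies on the centre line of the jaws, within the pads' length; the fingertips stand 25 mm ahead of it and the grasp point (between the pads) lies 6 mm ahead of it; z points along the fingers, y is the line along which they close (so a half turn about z gives the same grasp; the last joint's range is limited). The gripper opens to 87 mm and grips with 3 to 60 N. Pads are 19 mm wide; open, the fingers measure 117 mm over their backs; the gripper's body (75 mm by 190 mm) begins 51 mm behind the grasp point.
Start: joints at [-69.036, 26.849, -2.785, 87.806, 1.381, 65.374, -4.715], TCP at [259.583, 623.111, 214.873] pointing down, gripper open.
Joint ranges: [-148.3, 148.3], [-19.14, 114.17], [-79.39, 73.82], [5.75, 140.21], [-59.74, 239.74], [12.07, 113.84], [-152.46, 152.46]. Speed limits (degrees/s): [147.25, 147.25, 180, 180, 180, 180, 180].

### API

Orientations are given as a 3x3 rotation matrix whose columns are the frame's x, y, z axes.
In Python, from workcell import monitor, capture, get_calibration, job_done gives the robot as it stands. The module is installed in compiled form; this text tells all that it offers.
- The arm moves only by the tool send_rows, never from a script. Its argument "plan" is a list of rows, each an object of numbers: "jaw": the opening, from 0 (shut) to 1 (fully open); "tx", "ty", "tz": the shift along the world's x, y, z in cm; "rx", "ry", "rz": the turn, a rotation vector about the world's x, y, z in rad. A call has 1 to 10 rows; each row shifts and turns the commanded pose from where the row before left it; what a row does not reach is not made up. A row lasts 1/12 s, in which the tool goes at most 41.7 mm and 7.16 degrees, less where a joint would pass 70% of its speed; a pose out of reach is approached as far as the arm can. A call with a gripper value outside its range is refused whole. The fingers move at their own pace and stop on an object; the grip force is fixed at half the most. Time passes only in rows, so rows that do not move let the fingers close. It gives the time, the measured TCP pose, the force, the opening and the grip force at its end, in the units of the state.
- monitor.state(): the state, without advancing time (a new reading comes with each control period).
- capture(name): name is "scene" or "top"; returns the picture (400x640x3 uint8, red, green, blue); there is no depth.
- get_calibration(name): a dict with "camera_matrix" (3x3 intrinsics, pixels), "world_to_cam" (4x4, takes a point from world to camera coordinates). Camera axes: x right, y down, z forward; pixel columns grow to the right and rows downward; lengths in mm; the calibration is good to about 2 mm. A picture is of the moment at which its call begins. get_calibration takes no time and is no camera call.
- job_done(): hands the job in; it is judged then, once.
The state is a dict: "t": time; "joint_positions": joint angles; "qd": joint speeds; "joint_torque": joint torques, N m; "tool_pos": TCP position; "orientation": TCP orientation; "ft_force": force on the tool from outside, world axes, zero at the start; "moment": the same for the moment, N m; "finger_gap": finger opening in mm; "grasp_force": force on a finger pad.
Only numpy, scipy, OpenCV 4.12 (cv2) and the standard library are available. Lean on these libraries where they do the work, as an engineer would, in place of code of your own. Each camera call takes 0.05 s, during which the arm holds its last target. There are 200 camera calls.

## Working session

There is one attempt and no reset: what is moved stays moved. The work goes in short steps, Python scripts to look and compute and a tool call to move; the robot and the scene stay as the last step left them, time stands still between calls to the robot, and variables do not carry over. Pictures are saved under pics/ and viewed, at most 14 in all, crops included, and the job is handed in when it is done.

Besides the shell and the picture viewer there is one more tool, called in YAML: its name, and indented under it one key for each argument. send_rows: Moves the arm, as the interface text tells. Its arguments: {"type":"object","properties":{"plan":{"type":"array"}},"required":["plan"]}

```bash
mkdir -p pics; python3 - <<'E'
from workcell import monitor,capture,get_calibration
import cv2,numpy as np
for n in("scene","top"):
    im=capture(n);cv2.imwrite(f"pics/{n}0.png",im[:,:,::-1])
    c=get_calibration(n);print(n,np.array(c["camera_matrix"]).round(1).tolist(),np.array(c["world_to_cam"]).round(3).tolist())
s=monitor.state();print(s)
E
```

```text
scene [[492.2, 0.0, 322.7], [0.0, 492.2, 194.9], [0.0, 0.0, 1.0]] [[0.848, -0.53, -0.005, -473.597], [-0.324, -0.51, -0.797, 131.394], [0.42, 0.677, -0.604, 1147.032], [0.0, 0.0, 0.0, 1.0]]
top [[485.5, 0.0, 320.4], [0.0, 485.5, 197.3], [0.0, 0.0, 1.0]] [[0.029, -1.0, -0.002, -104.336], [-0.995, -0.029, -0.1, 483.743], [0.1, 0.005, -0.995, 1319.085], [0.0, 0.0, 0.0, 1.0]]
{'t': 0.1, 'joint_positions': array([-69.03597476,  26.89278828,  -2.78419626,  87.86589404,
         1.38187236,  65.37421213,  -4.71521104]), 'qd': array([-0.02854397, -0.06111995,  0.01999095, -0.28917115,  0.02183743,
        0.01966017, -0.01987941]), 'joint_torque': array([ 1.11657766e-03, -5.09169245e+01, -8.09823442e-02, -2.36828059e+01,
       -6.15467713e-02,  3.44880600e-02,  7.27781321e-05]), 'tool_pos': array([259.40132336, 622.58201184, 213.91043894]), 'orientation': array([[-9.23091781e-01,  3.84579262e-01, -5.95370199e-04],
       [ 3.84579716e-01,  9.23090349e-01, -1.62775081e-03],
       [-7.64187222e-05, -1.73153070e-03, -9.99998498e-01]]), 'ft_force': array([ 0.3905491 , -0.26098164, -1.00138113]), 'moment': array([-0.02407591,  0.00413866,  0.02836984]), 'grasp_force': 0.0, 'finger_gap': 87.35584663474206}
```

View pics/scene0.png

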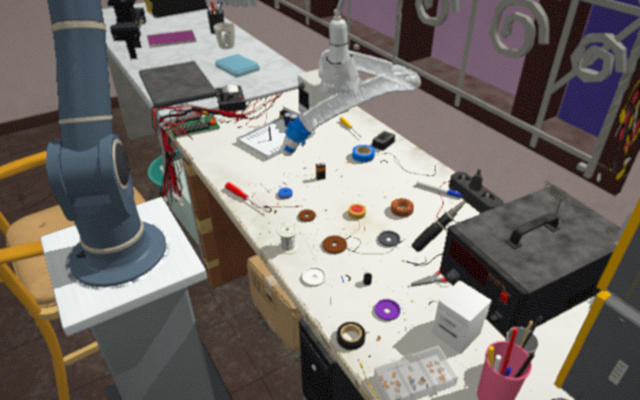

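View pics/top0.png

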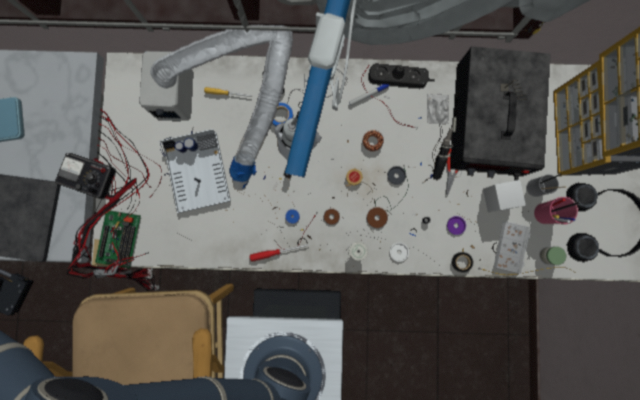

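```bash
cat >h.py <<'E'
import cv2,numpy as np
from workcell import monitor,capture,get_calibration
def cal(n):
    c=get_calibration(n);return np.array(c["camera_matrix"]),np.array(c["world_to_cam"])
def proj(n,p):
    K,T=cal(n);q=K@(T[:3,:3]@np.array(p,float)+T[:3,3]);return q[:2]/q[2]
def ray(n,uv):
    K,T=cal(n);d=T[:3,:3].T@np.linalg.inv(K)@[uv[0],uv[1],1];return -T[:3,:3].T@T[:3,3],d/np.linalg.norm(d)
def onz(n,uv,z):
    o,d=ray(n,uv);return o+d*(z-o[2])/d[2]
def tri(a,b):
    (o,d),(p,e)=ray("scene",a),ray("top",b)
    s=np.linalg.lstsq(np.c_[d,-e],p-o,rcond=None)[0];A,B=o+d*s[0],p+e*s[1];return (A+B)/2,np.linalg.norm(A-B)
E
python3 - <<'E'
from h import *
t=cv2.imread("pics/top0.png");s=cv2.imread("pics/scene0.png")
cv2.imwrite("pics/t1.png",cv2.resize(t[125:270,150:280],None,fx=4,fy=4,interpolation=cv2.INTER_CUBIC))
cv2.imwrite("pics/t2.png",cv2.resize(t[120:270,275:475],None,fx=4,fy=4,interpolation=cv2.INTER_CUBIC))
cv2.imwrite("pics/s1.png",cv2.resize(s[80:310,220:440],None,fx=2.6,fy=2.6,interpolation=cv2.INTER_CUBIC))
for z in(0,50,100,200,300,400,600,800):
    for uv in((298,175),(243,170)):
        p=onz("top",uv,z);print(z,p.round(),proj("scene",p).round())
for k,uv in dict(base=(377,217),topd=(331,216),tor=(372,141),dish=(397,174),sl=(426,220),stud=(198,183),wick=(292,216),tin=(354,177)).items():
    p=onz("top",uv,8);print(k,p.round(),proj("scene",p).round())
print(onz("scene",(321,171),24),proj("top",onz("scene",(321,171),24)))
E
```

```text
0 [550. -25.   0.] [325. 183.]
0 [560. 131.   0.] [300. 156.]
50 [543. -27.  50.] [323. 169.]
50 [553. 123.  50.] [298. 143.]
100 [536. -30. 100.] [321. 154.]
100 [545. 115. 100.] [297. 130.]
200 [521. -35. 200.] [317. 123.]
200 [530.  98. 200.] [294. 102.]
300 [507. -41. 300.] [312.  88.]
300 [514.  81. 300.] [290.  69.]
400 [492. -46. 400.] [307.  48.]
400 [499.  64. 400.] [286.  33.]
600 [463. -57. 600.] [294. -50.]
600 [469.  31. 600.] [276. -58.]
800 [434. -67. 800.] [ 277. -182.]
800 [438.  -3. 800.] [ 262. -181.]
base [ 437. -249.    8.] [335. 242.]
topd [ 437. -121.    8.] [307. 213.]
tor [ 652. -231.    8.] [402. 207.]
dish [ 560. -303.    8.] [391. 236.]
sl [ 433. -386.    8.] [368. 279.]
stud [518. 255.   8.] [268. 139.]
wick [433. -12.   8.] [285. 192.]
tin [ 548. -183.    8.] [357. 211.]
[552.73784529  -0.89426016  24.        ] [289.01366868 172.67704374]
```

View pics/t1.png

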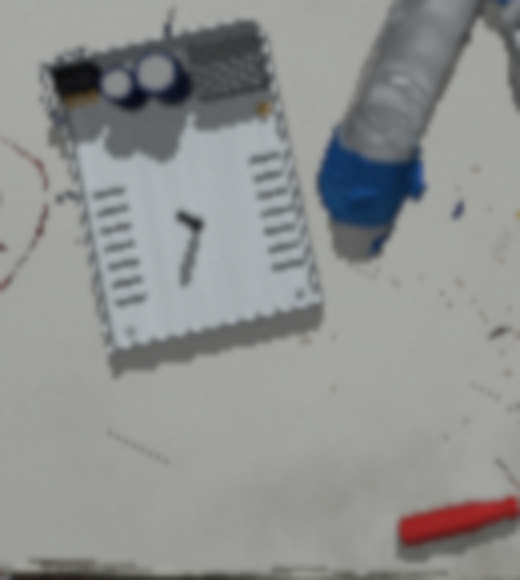

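View pics/t2.png

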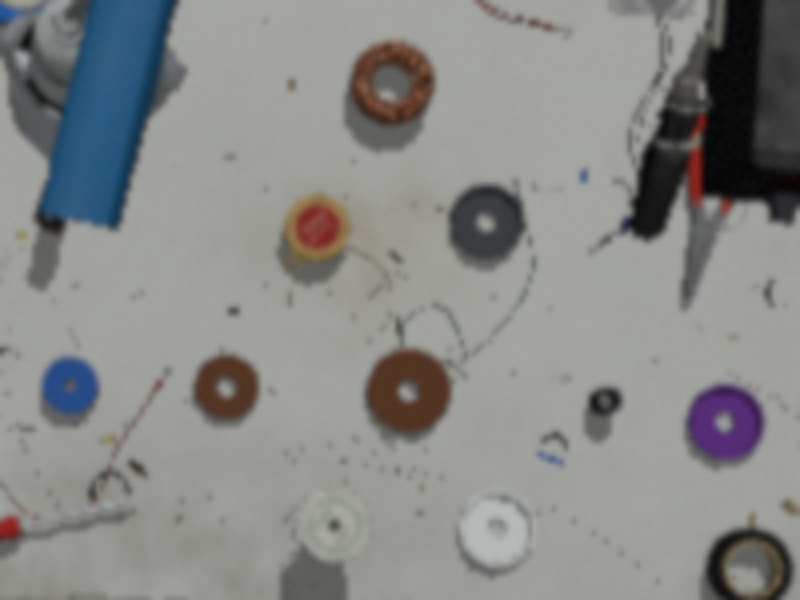

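View pics/s1.png

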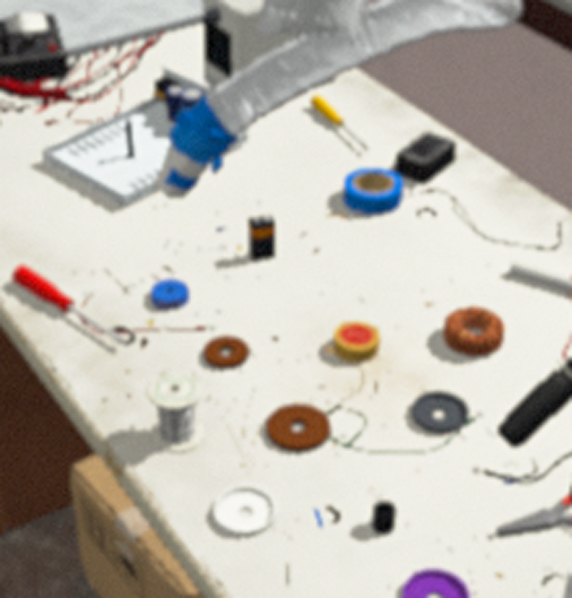

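```bash
cat >m.py <<'E'
from h import *
def blobs(im,lo,hi,roi,n=3,amin=15):
    u0,u1,v0,v1=roi;f=4
    c=cv2.resize(im[v0:v1,u0:u1],None,fx=f,fy=f,interpolation=cv2.INTER_CUBIC)
    m=cv2.inRange(cv2.cvtColor(c,cv2.COLOR_BGR2HSV),lo,hi)
    cs=sorted(cv2.findContours(m,cv2.RETR_EXTERNAL,cv2.CHAIN_APPROX_NONE)[0],key=cv2.contourArea)[::-1][:n]
    out=[]
    for k in cs:
        if cv2.contourArea(k)<amin*16: continue
        (x,y),(w,h),a=cv2.minAreaRect(k);M=cv2.moments(cv2.convexHull(k))
        out.append(((M['m10']/M['m00']+.5)/f-.5+u0,(M['m01']/M['m00']+.5)/f-.5+v0,w/f,h/f))
    return out
E
python3 - <<'E'
from m import *
t=cv2.imread("pics/top0.png");s=cv2.imread("pics/scene0.png")
Q=dict(base=((3,90,40),(18,255,200),(362,392,203,232),(318,352,230,258),4),
topd=((3,90,40),(18,255,200),(318,345,203,230),(295,320,205,225),4),
tor=((3,60,40),(18,255,255),(358,388,125,158),(385,418,193,222),12),
dish=((85,20,20),(125,255,125),(380,412,158,190),(374,406,225,252),4),
sl=((0,0,0),(180,255,60),(420,434,213,226),(358,376,268,292),11),
wick=((100,100,60),(125,255,255),(282,303,205,228),(275,297,184,202),6),
tin=((15,90,90),(35,255,255),(344,366,165,190),(343,372,198,222),9),
noz=((95,120,60),(125,255,255),(225,262,155,195),(278,316,110,160),100))
for k,(lo,hi,a,b,z) in Q.items():
    A=blobs(t,lo,hi,a,2);B=blobs(s,lo,hi,b,2)
    print(k,np.round(A,1).tolist(),np.round(B,1).tolist())
    if A: print("  top@z",onz("top",A[0][:2],z).round(1),end=" ")
    if B: print("scene@z",onz("scene",B[0][:2],z).round(1),end=" ")
    if A and B: p,e=tri(B[0][:2],A[0][:2]);print("tri",p.round(1),round(e,1))
# chassis: stud and bright floor
b=onz("top",(198.9,180.4),8);print("stud base top",b);print(onz("scene",(269.8,140.2),8),tri((269.8,140.2),(198.9,180.4)))
print("stud top tri",tri((270,127),(196.3,178.4)))
print("nozzle tip",tri((289,151),(239,187)))
cv2.imwrite("pics/stud.png",np.hstack([cv2.resize(t[165:200,180:215],None,fx=11,fy=11,interpolation=cv2.INTER_NEAREST),cv2.resize(s[115:150,252:287],None,fx=11,fy=11,interpolation=cv2.INTER_NEAREST)]))
E
```

```text
base [[376.6, 217.3, 19.3, 19.6]] [[334.2, 244.1, 17.0, 23.8]]
  top@z [ 436.8 -248.9    4. ] scene@z [ 433.9 -250.5    4. ] tri [ 436.2 -248.7    1.6] 1.8
topd [[331.2, 216.3, 14.2, 14.5]] [[306.4, 215.0, 11.1, 16.5]]
  top@z [ 435.9 -121.7    4. ] scene@z [ 433.1 -123.3    4. ] tri [ 435.3 -121.3    1.9] 1.8
tor [[372.5, 140.3, 20.2, 20.5]] [[401.7, 207.0, 23.2, 19.1]]
  top@z [ 653.7 -232.5   12. ] scene@z [ 649.8 -234.1   12. ] tri [ 653.2 -232.1    9.5] 2.3
dish [[396.3, 175.0, 16.3, 16.6]] [[388.7, 238.4, 14.0, 18.5]]
  top@z [ 557.8 -302.     4. ] scene@z [ 554.4 -303.5    4. ] tri [ 557.3 -301.8    1.5] 2.2
sl [[425.6, 220.1, 5.2, 7.2]] [[367.0, 278.9, 6.5, 10.5]]
  top@z [ 432.5 -384.2   11. ] scene@z [ 429.6 -386.5   11. ] tri [ 432.1 -384.5    7.9] 1.4
wick [[292.0, 216.1, 13.3, 13.4]] [[284.9, 192.2, 9.2, 13.5]]
  top@z [433.2 -12.4   6. ] scene@z [432.  -11.9   6. ] tri [432.6 -12.1   5.9] 1.3
tin [[353.7, 176.9, 15.7, 15.8]] [[356.0, 211.1, 17.7, 16.2]]
  top@z [ 548.4 -181.9    9. ] scene@z [ 544.3 -182.3    9. ] tri [ 547.1 -181.2    7.3] 3.3
noz [[241.5, 170.4, 25.4, 19.5]] [[296.7, 130.6, 28.5, 20.4], [288.8, 148.9, 9.6, 4.9]]
  top@z [543.7 118.5 100. ] scene@z [543.1 112.6 100. ] tri [545.2 118.7  96.3] 2.0
stud base top [525.91742489 252.74476634   8.        ]
[520.09116748 247.92239245   8.        ] (array([525.02827589, 254.67445627,   3.17132716]), np.float64(3.309288486075659))
stud top tri (array([525.10936646, 248.70165504,  52.71741325]), np.float64(0.7649552932082493))
nozzle tip (array([515.41161057, 131.46048763,  30.92928664]), np.float64(16.86728937117739))
```

View pics/stud.png

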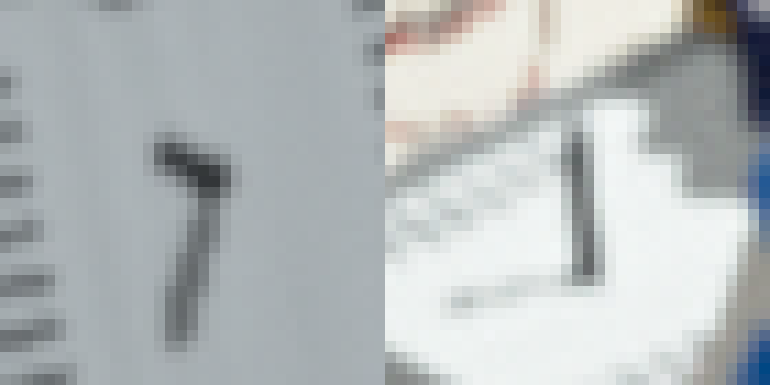

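```bash
python3 - <<'E'
from m import *
print(onz("top",(196.8,179.5),32),onz("scene",(269.5,132.9),32),tri((269.5,132.9),(196.8,179.5)))
for xy in((525,250),(524,251),(523,250)):
  print(xy,[proj(n,(*xy,z)).round(1).tolist() for n in("top","scene") for z in(8,56)])
s=monitor.state();print(s['tool_pos'],s['orientation'].round(3))
E
```

```text
[525.17617733 252.47174679  32.        ] [522.29029883 250.56264323  32.        ] (array([524.6014516 , 253.37777019,  29.99443011]), np.float64(1.8340196092415981))
(525, 250) [[199.9, 180.8], [195.4, 178.4], [270.9, 139.5], [269.8, 125.9]]
(524, 251) [[199.5, 181.1], [195.1, 178.7], [270.5, 139.4], [269.4, 125.8]]
(523, 250) [[199.8, 181.5], [195.4, 179.1], [270.3, 139.7], [269.2, 126.1]]
[259.40132336 622.58201184 213.91043894] [[-0.923  0.385 -0.001]
 [ 0.385  0.923 -0.002]
 [-0.    -0.002 -1.   ]]
```

send_rows:
  plan:
    - {"jaw": 1, "tz": 2, "rz": -0.1}
    - {"jaw": 1, "tz": 2, "rz": -0.1}
    - {"jaw": 1, "tz": 2, "rz": -0.1}
    - {"jaw": 1, "rz": -0.1}
    - {"jaw": 1, "rz": -0.1}

```text
schema error: expected keys jaw, tx, ty, tz, rx, ry, rz
```

send_rows:
  plan:
    - {"jaw": 1, "tx": 1.4, "ty": -2, "tz": 0.5, "rx": 0, "ry": 0, "rz": -0.095}
    - {"jaw": 1, "tx": 1.4, "ty": -3.8, "tz": 0.5, "rx": 0, "ry": 0, "rz": -0.095}
    - {"jaw": 1, "tx": 1.4, "ty": -3.8, "tz": 0.5, "rx": 0, "ry": 0, "rz": -0.095}
    - {"jaw": 1, "tx": 1.4, "ty": -3.8, "tz": 0.5, "rx": 0, "ry": 0, "rz": -0.095}
    - {"jaw": 1, "tx": 1.4, "ty": -3.8, "tz": 0.5, "rx": 0, "ry": 0, "rz": -0.095}
    - {"jaw": 1, "tx": 1.4, "ty": -3.8, "tz": 0.5, "rx": 0, "ry": 0, "rz": -0.095}
    - {"jaw": 1, "tx": 1.4, "ty": -3.8, "tz": 0.5, "rx": 0, "ry": 0, "rz": -0.095}
    - {"jaw": 1, "tx": 1.4, "ty": -3.8, "tz": 0.5, "rx": 0, "ry": 0, "rz": -0.095}
    - {"jaw": 1, "tx": 1.4, "ty": -3.8, "tz": 0.5, "rx": 0, "ry": 0, "rz": -0.095}
    - {"jaw": 1, "tx": 1.4, "ty": -3.8, "tz": 0.5, "rx": 0, "ry": 0, "rz": -0.095}

```text
t: 0.93
tool_pos: [399.6, 258.9, 264.9]
orientation: [[-0.22, 0.976, -0.0], [0.976, 0.22, 0.0], [0.0, -0.0, -1.0]]
ft_force: [1.1, 1.0, -0.0]
finger_gap: 87.3
grasp_force: 0.0
```

send_rows:
  plan:
    - {"jaw": 1, "tx": 0.6, "ty": -3.0, "tz": 0, "rx": 0, "ry": 0, "rz": 0}
    - {"jaw": 1, "tx": 0.6, "ty": -3.0, "tz": 0, "rx": 0, "ry": 0, "rz": 0}
    - {"jaw": 1, "tx": 0.6, "ty": -3.0, "tz": 0, "rx": 0, "ry": 0, "rz": 0}
    - {"jaw": 1, "tx": 0.6, "ty": -3.0, "tz": 0, "rx": 0, "ry": 0, "rz": 0}
    - {"jaw": 1, "tx": 0.6, "ty": -3.0, "tz": 0, "rx": 0, "ry": 0, "rz": 0}
    - {"jaw": 1, "tx": 0, "ty": 0, "tz": 0, "rx": 0, "ry": 0, "rz": 0}

```text
t: 1.43
tool_pos: [430.3, 104.7, 264.9]
orientation: [[-0.215, 0.977, 0.0], [0.977, 0.215, -0.002], [-0.002, -0.0, -1.0]]
ft_force: [0.6, 0.2, -0.1]
finger_gap: 87.1
grasp_force: 0.0
```

```bash
python3 - <<'E'
from m import *
a,b=capture("top"),capture("scene")
cv2.imwrite("pics/c1.png",np.vstack([a[0:400,0:640],b[0:200]])[:,:,::-1])
E
```

```text
(no output)
```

View pics/c1.png

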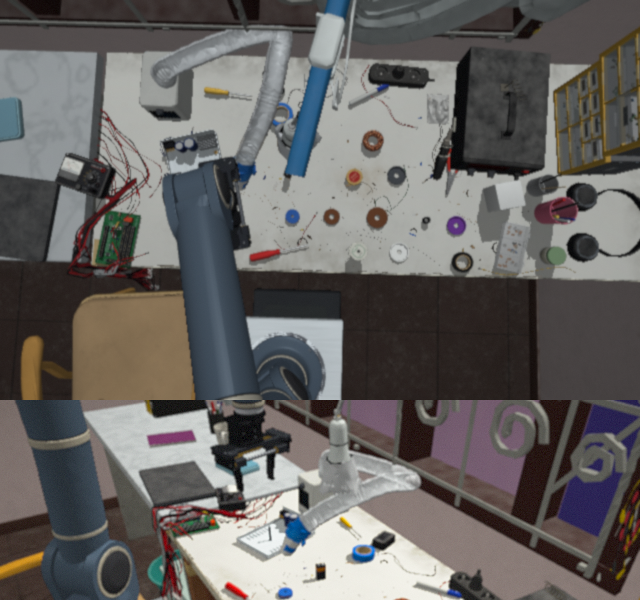

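```bash
python3 - <<'E'
from m import *
p,e=tri((340,75),(298,132));print(p,e)
for z in(200,300,400,500,600):print(z,proj("scene",(p[0],p[1],z)),proj("top",(p[0],p[1],z)))
E
```

```text
[595.31853026 -34.99707048 309.55880155] 12.86961156830969
200 [341.7953014 115.1738291] [298.83546831 144.83800862]
300 [342.55469483  78.22891114] [296.74218142 135.51341104]
400 [343.39519991  37.33786597] [294.22398568 124.29604657]
500 [344.33054526  -8.16721151] [291.13689095 110.54450768]
600 [345.37774293 -59.11396794] [287.2635632   93.29067459]
```

send_rows:
  plan:
    - {"jaw": 1, "tx": 0, "ty": -2.5, "tz": -0.6, "rx": 0, "ry": 0, "rz": 0}
    - {"jaw": 1, "tx": 0, "ty": -2.5, "tz": -0.6, "rx": 0, "ry": 0, "rz": 0}
    - {"jaw": 1, "tx": 0, "ty": -2.5, "tz": -0.6, "rx": 0, "ry": 0, "rz": 0}
    - {"jaw": 1, "tx": 0, "ty": -2, "tz": -0.6, "rx": 0, "ry": 0, "rz": 0}
    - {"jaw": 1, "tx": 0, "ty": -1, "tz": -0.6, "rx": 0, "ry": 0, "rz": 0}

```text
t: 1.95
tool_pos: [429.3, 5.1, 234.5]
orientation: [[-0.224, 0.975, -0.0], [0.975, 0.224, -0.0], [-0.0, -0.0, -1.0]]
ft_force: [0.4, 0.9, -0.1]
finger_gap: 87.0
grasp_force: 0.0
```

send_rows:
  plan:
    - {"jaw": 1, "tx": 0, "ty": -2, "tz": 0, "rx": 0, "ry": 0, "rz": 0}
    - {"jaw": 1, "tx": 0, "ty": -2, "tz": 0, "rx": 0, "ry": 0, "rz": 0}
    - {"jaw": 1, "tx": 0, "ty": -2, "tz": 0, "rx": 0, "ry": 0, "rz": 0}
    - {"jaw": 1, "tx": 0, "ty": -2, "tz": 0, "rx": 0, "ry": 0, "rz": 0}
    - {"jaw": 1, "tx": 0, "ty": -2, "tz": 0, "rx": 0, "ry": 0, "rz": 0}

```text
t: 2.37
tool_pos: [429.8, -93.1, 234.7]
orientation: [[-0.227, 0.974, -0.0], [0.974, 0.227, 0.0], [0.0, -0.0, -1.0]]
ft_force: [0.1, -0.0, -0.3]
finger_gap: 87.1
grasp_force: 0.0
```

send_rows:
  plan:
    - {"jaw": 1, "tx": 0, "ty": -3, "tz": -0.5, "rx": 0, "ry": 0, "rz": 0}
    - {"jaw": 1, "tx": 0, "ty": -3, "tz": -1, "rx": 0, "ry": 0, "rz": 0}
    - {"jaw": 1, "tx": 0, "ty": -3, "tz": -1, "rx": 0, "ry": 0, "rz": 0}
    - {"jaw": 1, "tx": 0.3, "ty": -3, "tz": -1, "rx": 0, "ry": 0, "rz": 0}
    - {"jaw": 1, "tx": 0.3, "ty": -2.5, "tz": -1.5, "rx": 0, "ry": 0, "rz": 0}
    - {"jaw": 1, "tx": 0, "ty": -0.8, "tz": -1.5, "rx": 0, "ry": 0, "rz": 0}
    - {"jaw": 1, "tx": 0, "ty": 0, "tz": 0, "rx": 0, "ry": 0, "rz": 0}
    - {"jaw": 1, "tx": 0, "ty": 0, "tz": 0, "rx": 0, "ry": 0, "rz": 0}

```text
t: 3.03
tool_pos: [435.6, -245.6, 169.0]
orientation: [[-0.225, 0.974, -0.003], [0.974, 0.225, 0.001], [0.002, -0.002, -1.0]]
ft_force: [0.5, -0.8, 0.4]
finger_gap: 86.9
grasp_force: 0.0
```

```bash
python3 - <<'E'
from m import *
a,b=capture("top"),capture("scene")
cv2.imwrite("pics/c2.png",np.vstack([cv2.resize(a[160:260,300:500],None,fx=3,fy=3),cv2.resize(b[140:240,260:460],None,fx=3,fy=3)])[:,:,::-1])
s=monitor.state();print(s['tool_pos'],proj("scene",s['tool_pos']+[0,0,-25]),proj("top",s['tool_pos']))
E
```

```text
[ 436.51657605 -245.31594563  170.19588806] [334.48135749 194.69393831] [382.83502902 213.4057631 ]
```

View pics/c2.png

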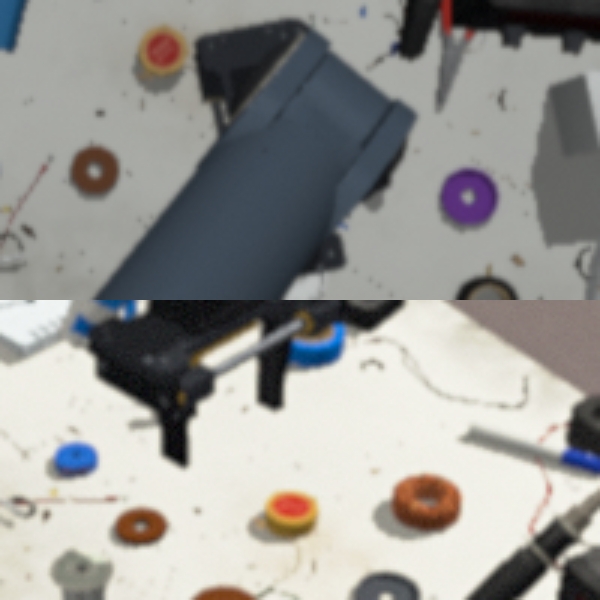

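```bash
python3 - <<'E'
from m import *
s=monitor.state();p=s['tool_pos'];R=s['orientation']
for d in(43.5,58.5):
  for g in(-1,1):
    print(d*g,proj("scene",p+R@[0,g*d,25]).round(1),[proj("scene",p+R@[q,g*d,25]).round(1).tolist() for q in(-9,9)])
E
```

```text
-43.5 [320.4 203.5] [[323.4, 205.3], [317.4, 201.7]]
43.5 [347.9 186.3] [[350.9, 188.0], [345.0, 184.6]]
-58.5 [315.4 206.6] [[318.4, 208.5], [312.4, 204.7]]
58.5 [352.4 183.5] [[355.4, 185.1], [349.5, 181.9]]
```

send_rows:
  plan:
    - {"jaw": 1, "tx": -0.1, "ty": -0.4, "tz": -2.5, "rx": 0, "ry": 0, "rz": 0}
    - {"jaw": 1, "tx": 0, "ty": 0, "tz": -2.5, "rx": 0, "ry": 0, "rz": 0}
    - {"jaw": 1, "tx": 0, "ty": 0, "tz": -2.5, "rx": 0, "ry": 0, "rz": 0}
    - {"jaw": 1, "tx": 0, "ty": 0, "tz": -2.5, "rx": 0, "ry": 0, "rz": 0}
    - {"jaw": 1, "tx": 0, "ty": 0, "tz": -1, "rx": 0, "ry": 0, "rz": 0}
    - {"jaw": 1, "tx": 0, "ty": 0, "tz": 0, "rx": 0, "ry": 0, "rz": 0}
    - {"jaw": 1, "tx": 0, "ty": 0, "tz": 0, "rx": 0, "ry": 0, "rz": 0}

```text
t: 3.72
tool_pos: [435.4, -250.5, 60.7]
orientation: [[-0.225, 0.974, 0.001], [0.974, 0.225, 0.0], [-0.0, 0.001, -1.0]]
ft_force: [0.5, -0.7, 0.1]
finger_gap: 86.6
grasp_force: 0.0
```

```bash
python3 - <<'E'
from m import *
b=capture("scene")
cv2.imwrite("pics/c3.png",cv2.resize(b[180:280,270:400],None,fx=6,fy=6,interpolation=cv2.INTER_CUBIC)[:,:,::-1])
s=monitor.state();p=s['tool_pos'];R=s['orientation'];print(p,s['joint_positions'])
for g in(-50,50):
    print(((proj("scene",p+R@[0,g,25])-[270,180])*6).round(),((proj("scene",p+R@[0,g,0])-[270,180])*6).round())
E
```

```text
[ 435.84189015 -250.98653041   61.24310936] [ -2.91952923  25.74097969  35.63979838 120.8552994  -23.26723143
  39.97427185  61.13591285]
[299. 385.] [298. 335.]
[479. 261.] [480. 212.]
```

View pics/c3.png

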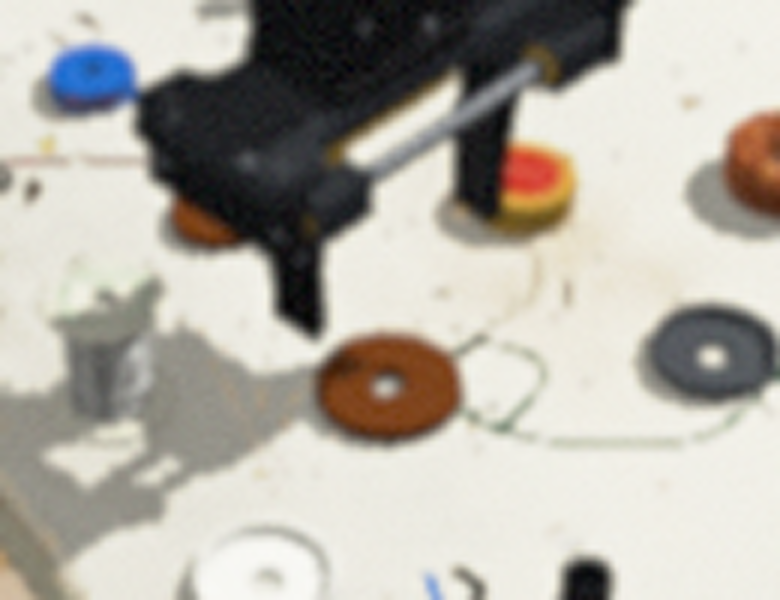

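```bash
python3 - <<'E'
from m import *
b=capture("top")
cv2.imwrite("pics/c4.png",cv2.resize(b[150:270,310:450],None,fx=5,fy=5,interpolation=cv2.INTER_CUBIC)[:,:,::-1])
s=monitor.state();p=s['tool_pos'];R=s['orientation']
for q in([37,95,-45],[-37,95,-45],[37,-95,-45],[-37,-95,-45],[0,50,25],[0,50,0],[0,-50,25]):
    print(q,((proj("top",p+R@q)-[310,150])*5).round())
E
```

```text
[37, 95, -45] [252. 162.]
[-37, 95, -45] [391. 134.]
[37, -95, -45] [328. 522.]
[-37, -95, -45] [469. 494.]
[0, 50, 25] [325. 245.]
[0, 50, 0] [330. 241.]
[0, -50, 25] [363. 425.]
```

View pics/c4.png

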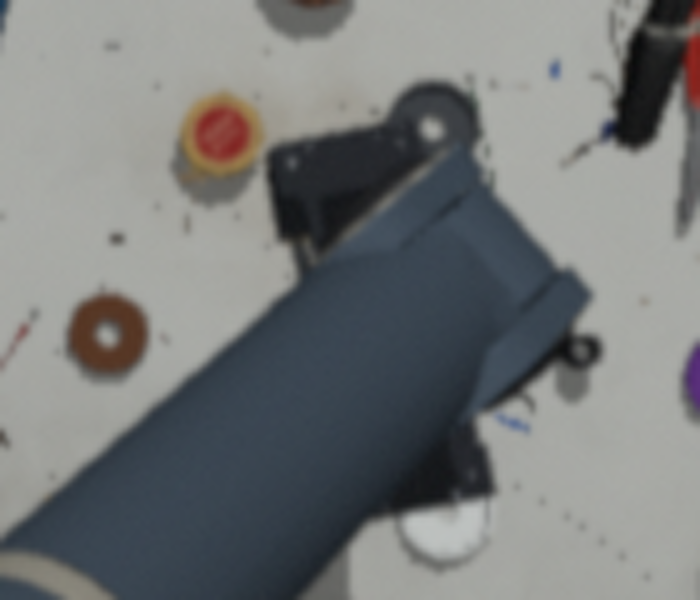

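send_rows:
  plan:
    - {"jaw": 1, "tx": 0, "ty": 0, "tz": -1, "rx": 0, "ry": 0, "rz": 0}
    - {"jaw": 1, "tx": 0, "ty": 0, "tz": -1, "rx": 0, "ry": 0, "rz": 0}
    - {"jaw": 1, "tx": 0, "ty": 0, "tz": -0.7, "rx": 0, "ry": 0, "rz": 0}
    - {"jaw": 1, "tx": 0, "ty": 0, "tz": -0.5, "rx": 0, "ry": 0, "rz": 0}
    - {"jaw": 1, "tx": 0, "ty": 0, "tz": 0, "rx": 0, "ry": 0, "rz": 0}
    - {"jaw": 1, "tx": 0, "ty": 0, "tz": 0, "rx": 0, "ry": 0, "rz": 0}

```text
t: 4.32
tool_pos: [434.2, -250.9, 27.4]
orientation: [[-0.224, 0.975, -0.001], [0.975, 0.224, 0.0], [0.0, -0.001, -1.0]]
ft_force: [-0.1, -0.5, -0.0]
finger_gap: 87.2
grasp_force: 0.0
```

```bash
python3 - <<'E'
from m import *
b=capture("scene")
cv2.imwrite("pics/c5.png",cv2.resize(b[190:280,290:380],None,fx=6,fy=6,interpolation=cv2.INTER_CUBIC)[:,:,::-1])
s=monitor.state();p=s['tool_pos'];R=s['orientation'];print(p,s['ft_force'])
for g in(-50,50):
    print(((proj("scene",p+R@[0,g,25])-[290,190])*6).round(),((proj("scene",p+R@[0,g,0])-[290,190])*6).round())
E
```

```text
[ 434.46937614 -251.08864216   27.7304165 ] [-0.30037213  0.9761751   1.38124941]
[176. 391.] [176. 343.]
[354. 266.] [355. 219.]
```

View pics/c5.png

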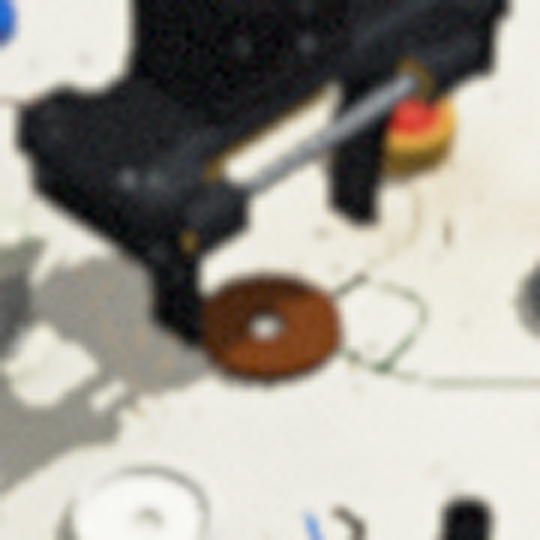

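send_rows:
  plan:
    - {"jaw": 1, "tx": 0, "ty": 0, "tz": -0.2, "rx": 0, "ry": 0, "rz": 0}
    - {"jaw": 1, "tx": 0, "ty": 0, "tz": -0.2, "rx": 0, "ry": 0, "rz": 0}
    - {"jaw": 1, "tx": 0, "ty": 0, "tz": 0, "rx": 0, "ry": 0, "rz": 0}
    - {"jaw": 1, "tx": 0, "ty": 0, "tz": 0, "rx": 0, "ry": 0, "rz": 0}

```text
t: 4.7
tool_pos: [434.6, -250.9, 23.9]
orientation: [[-0.224, 0.975, 0.0], [0.975, 0.224, 0.0], [0.0, 0.0, -1.0]]
ft_force: [0.3, 0.9, -1.1]
finger_gap: 87.0
grasp_force: 0.0
```

send_rows:
  plan:
    - {"jaw": 1, "tx": 0, "ty": 0, "tz": -0.25, "rx": 0, "ry": 0, "rz": 0}
    - {"jaw": 1, "tx": 0, "ty": 0, "tz": -0.25, "rx": 0, "ry": 0, "rz": 0}
    - {"jaw": 1, "tx": 0, "ty": 0, "tz": 0, "rx": 0, "ry": 0, "rz": 0}

```text
t: 4.95
tool_pos: [434.3, -250.7, 18.4]
orientation: [[-0.224, 0.975, -0.001], [0.975, 0.224, 0.0], [0.001, -0.001, -1.0]]
ft_force: [0.2, 0.1, 0.6]
finger_gap: 86.8
grasp_force: 0.0
```

send_rows:
  plan:
    - {"jaw": 1, "tx": 0, "ty": 0, "tz": -0.2, "rx": 0, "ry": 0, "rz": 0}
    - {"jaw": 1, "tx": 0, "ty": 0, "tz": -0.2, "rx": 0, "ry": 0, "rz": 0}
    - {"jaw": 1, "tx": 0, "ty": 0, "tz": 0, "rx": 0, "ry": 0, "rz": 0}

```text
t: 5.2
tool_pos: [434.4, -250.7, 14.5]
orientation: [[-0.224, 0.975, -0.001], [0.975, 0.224, 0.0], [0.0, -0.0, -1.0]]
ft_force: [0.1, -0.5, 0.5]
finger_gap: 87.0
grasp_force: 0.0
```

send_rows:
  plan:
    - {"jaw": 1, "tx": 0, "ty": 0, "tz": -0.2, "rx": 0, "ry": 0, "rz": 0}
    - {"jaw": 1, "tx": 0, "ty": 0, "tz": -0.2, "rx": 0, "ry": 0, "rz": 0}
    - {"jaw": 1, "tx": 0, "ty": 0, "tz": 0, "rx": 0, "ry": 0, "rz": 0}

```text
t: 5.45
tool_pos: [434.4, -250.8, 10.5]
orientation: [[-0.224, 0.975, -0.0], [0.975, 0.224, 0.0], [0.0, -0.0, -1.0]]
ft_force: [0.4, -0.3, -0.4]
finger_gap: 86.8
grasp_force: 0.0
```

```bash
python3 - <<'E'
from m import *
b=capture("scene");cv2.imwrite("pics/c6f.png",b[:,:,::-1])
cv2.imwrite("pics/c6.png",cv2.resize(b[190:280,290:380],None,fx=6,fy=6,interpolation=cv2.INTER_CUBIC)[:,:,::-1])
s=monitor.state();p=s['tool_pos'];R=s['orientation'];print(p,s['ft_force'])
for g in(-50,50):
    print(((proj("scene",p+R@[0,g,25])-[290,190])*6).round(),((proj("scene",p+R@[0,g,0])-[290,190])*6).round())
E
```

```text
[ 434.44201633 -250.79610729   10.65040412] [0.58972814 0.34631885 0.0957314 ]
[176. 422.] [176. 375.]
[352. 298.] [354. 251.]
```

View pics/c6.png

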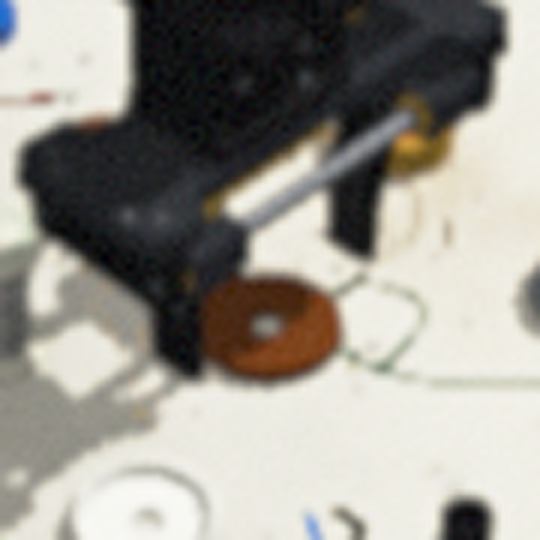

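send_rows:
  plan:
    - {"jaw": 1, "tx": 0.1, "ty": 0.1, "tz": -0.2, "rx": 0, "ry": 0, "rz": 0}
    - {"jaw": 1, "tx": 0, "ty": 0, "tz": -0.2, "rx": 0, "ry": 0, "rz": 0}
    - {"jaw": 1, "tx": 0, "ty": 0, "tz": -0.2, "rx": 0, "ry": 0, "rz": 0}
    - {"jaw": 1, "tx": 0, "ty": 0, "tz": 0, "rx": 0, "ry": 0, "rz": 0}

```text
t: 5.83
tool_pos: [435.4, -249.7, 4.5]
orientation: [[-0.224, 0.975, -0.001], [0.975, 0.224, 0.0], [0.0, -0.0, -1.0]]
ft_force: [-0.2, 1.0, 0.0]
finger_gap: 86.6
grasp_force: 0.0
```

send_rows:
  plan:
    - {"jaw": 1, "tx": 0, "ty": 0, "tz": -0.2, "rx": 0, "ry": 0, "rz": 0}
    - {"jaw": 1, "tx": 0, "ty": 0, "tz": 0, "rx": 0, "ry": 0, "rz": 0}
    - {"jaw": 1, "tx": 0, "ty": 0, "tz": 0, "rx": 0, "ry": 0, "rz": 0}

```text
t: 6.08
tool_pos: [435.5, -249.9, 2.8]
orientation: [[-0.224, 0.975, -0.0], [0.975, 0.224, 0.0], [0.0, -0.0, -1.0]]
ft_force: [-0.3, -0.3, 0.9]
finger_gap: 87.2
grasp_force: 0.0
```

send_rows:
  plan:
    - {"jaw": 0.6, "tx": 0, "ty": 0, "tz": 0, "rx": 0, "ry": 0, "rz": 0}
    - {"jaw": 0.6, "tx": 0, "ty": 0, "tz": 0, "rx": 0, "ry": 0, "rz": 0}
    - {"jaw": 0.6, "tx": 0, "ty": 0, "tz": 0, "rx": 0, "ry": 0, "rz": 0}
    - {"jaw": 0.6, "tx": 0, "ty": 0, "tz": 0, "rx": 0, "ry": 0, "rz": 0}
    - {"jaw": 0.6, "tx": 0, "ty": 0, "tz": 0, "rx": 0, "ry": 0, "rz": 0}
    - {"jaw": 0.6, "tx": 0, "ty": 0, "tz": 0, "rx": 0, "ry": 0, "rz": 0}

```text
t: 6.58
tool_pos: [435.6, -249.9, 2.9]
orientation: [[-0.224, 0.975, 0.0], [0.975, 0.224, 0.0], [0.0, 0.0, -1.0]]
ft_force: [-0.5, 1.0, 0.4]
finger_gap: 56.2
grasp_force: 0.0
```

send_rows:
  plan:
    - {"jaw": 1, "tx": 0, "ty": 0, "tz": 0, "rx": 0, "ry": 0, "rz": 0}
    - {"jaw": 1, "tx": 0, "ty": 0, "tz": 0, "rx": 0, "ry": 0, "rz": 0}
    - {"jaw": 1, "tx": 0, "ty": 0, "tz": 0, "rx": 0, "ry": 0, "rz": 0}
    - {"jaw": 1, "tx": 0, "ty": 0, "tz": 0, "rx": 0, "ry": 0, "rz": 0}
    - {"jaw": 1, "tx": 0, "ty": 0, "tz": -0.2, "rx": 0, "ry": 0, "rz": 0}
    - {"jaw": 1, "tx": 0, "ty": 0, "tz": 0, "rx": 0, "ry": 0, "rz": 0}
    - {"jaw": 1, "tx": 0, "ty": 0, "tz": 0, "rx": 0, "ry": 0, "rz": 0}

```text
t: 7.17
tool_pos: [435.5, -249.8, 0.7]
orientation: [[-0.224, 0.975, -0.0], [0.975, 0.224, 0.0], [0.0, -0.0, -1.0]]
ft_force: [0.1, -0.7, -0.4]
finger_gap: 85.9
grasp_force: 0.0
```

```bash
python3 - <<'E'
from m import *
b=capture("scene")[:,:,::-1].copy();cv2.imwrite("pics/c7f.png",b)
print(blobs(b,(3,90,40),(18,255,200),(315,352,225,262),1), monitor.state()['ft_force'])
# lowest dark pixels of left finger
g=b.max(2)
for u in range(312,326): print(u,''.join('#' if g[v,u]<70 else '.' for v in range(235,262)))
s=monitor.state();p=s['tool_pos'];R=s['orientation'];print(p,s['finger_gap'])
for d in(43.5,58):
  for q in(-9.5,9.5): print(d,q,proj("scene",p+R@[q,-d,0]))
E
```

```text
[(334.68368373577573, 244.43591278101582, 16.5, 22.75)] [ 0.59341897 -0.19308099  0.26198387]
312 #######....................
313 ########...................
314 ########...................
315 #########..................
316 #############.##...........
317 #################..........
318 #################..........
319 ##################.........
320 ###################........
321 ####################.......
322 ####################.......
323 ##################.........
324 ################...........
325 ########...###.............
[ 435.53148017 -249.85837828    0.77724773] 86.34893668259119
43.5 -9.5 [324.44596185 255.85608241]
43.5 9.5 [318.63710421 251.80090309]
58 -9.5 [319.95979738 259.03181375]
58 9.5 [314.15179724 254.91739698]
```

send_rows:
  plan:
    - {"jaw": 1, "tx": 0, "ty": 0, "tz": -0.2, "rx": 0, "ry": 0, "rz": 0}
    - {"jaw": 1, "tx": 0, "ty": 0, "tz": -0.2, "rx": 0, "ry": 0, "rz": 0}
    - {"jaw": 1, "tx": 0, "ty": 0, "tz": 0, "rx": 0, "ry": 0, "rz": 0}
    - {"jaw": 1, "tx": 0, "ty": 0, "tz": 0, "rx": 0, "ry": 0, "rz": 0}

```text
t: 7.55
tool_pos: [435.4, -249.8, -3.3]
orientation: [[-0.224, 0.975, -0.0], [0.975, 0.224, 0.0], [0.0, -0.0, -1.0]]
ft_force: [-0.5, -0.3, -0.1]
finger_gap: 87.1
grasp_force: 0.0
```

send_rows:
  plan:
    - {"jaw": 1, "tx": 0, "ty": 0, "tz": -0.2, "rx": 0, "ry": 0, "rz": 0}
    - {"jaw": 1, "tx": 0, "ty": 0, "tz": 0, "rx": 0, "ry": 0, "rz": 0}
    - {"jaw": 1, "tx": 0, "ty": 0, "tz": 0, "rx": 0, "ry": 0, "rz": 0}

```text
t: 7.8
tool_pos: [435.5, -249.9, -5.2]
orientation: [[-0.224, 0.975, -0.0], [0.975, 0.224, 0.0], [0.0, -0.0, -1.0]]
ft_force: [0.7, 0.6, 0.3]
finger_gap: 86.9
grasp_force: 0.0
```

```bash
python3 - <<'E'
from m import *
b=capture("scene")[:,:,::-1].copy();cv2.imwrite("pics/c8f.png",b)
print(blobs(b,(3,90,40),(18,255,200),(315,352,225,262),1), monitor.state()['ft_force'])
g=b.max(2)
for u in range(312,326): print(u,''.join('#' if g[v,u]<70 else '.' for v in range(235,266)))
s=monitor.state();p=s['tool_pos'];print(p,s['joint_torque'])
E
```

```text
[(334.9135491800337, 244.59450694369684, 23.190622329711914, 16.61994743347168)] [-0.42891993  0.72311034 -0.24441512]
312 ########.......................
313 #########......................
314 ##########.....................
315 ##########.....................
316 ############...###.............
317 ###################............
318 ####################...........
319 #####################..........
320 ######################.........
321 ######################.........
322 ######################.........
323 ##################.............
324 ##########....#................
325 ##########.....................
[ 435.55428176 -249.9031584    -5.15814215] [ 3.61626015e-03 -3.99679720e+01  6.26921296e+00 -1.20458785e+01
  6.73166622e-03  8.71241768e-02  8.29630080e-04]
```

send_rows:
  plan:
    - {"jaw": 1, "tx": 0, "ty": 0, "tz": -0.2, "rx": 0, "ry": 0, "rz": 0}
    - {"jaw": 1, "tx": 0, "ty": 0, "tz": 0, "rx": 0, "ry": 0, "rz": 0}
    - {"jaw": 1, "tx": 0, "ty": 0, "tz": -0.1, "rx": 0, "ry": 0, "rz": 0}
    - {"jaw": 1, "tx": 0, "ty": 0, "tz": 0, "rx": 0, "ry": 0, "rz": 0}

```text
t: 8.18
tool_pos: [435.7, -250.0, -7.3]
orientation: [[-0.224, 0.975, 0.001], [0.975, 0.224, 0.001], [0.001, 0.001, -1.0]]
ft_force: [-2.5, 1.3, 10.2]
finger_gap: 87.2
grasp_force: 5.2
```

send_rows:
  plan:
    - {"jaw": 1, "tx": 0, "ty": 0, "tz": -0.1, "rx": 0, "ry": 0, "rz": 0}
    - {"jaw": 1, "tx": 0, "ty": 0, "tz": 0, "rx": 0, "ry": 0, "rz": 0}
    - {"jaw": 1, "tx": 0, "ty": 0, "tz": 0, "rx": 0, "ry": 0, "rz": 0}

```text
t: 8.43
tool_pos: [435.7, -250.0, -7.4]
orientation: [[-0.224, 0.975, 0.001], [0.975, 0.224, 0.002], [0.001, 0.001, -1.0]]
ft_force: [-2.7, 2.2, 20.9]
finger_gap: 87.2
grasp_force: 10.5
```

send_rows:
  plan:
    - {"jaw": 1, "tx": 0, "ty": 0, "tz": 0.3, "rx": 0, "ry": 0, "rz": 0}
    - {"jaw": 1, "tx": 0, "ty": 0, "tz": 0, "rx": 0, "ry": 0, "rz": 0}
    - {"jaw": 0.5, "tx": 0, "ty": 0, "tz": 0, "rx": 0, "ry": 0, "rz": 0}
    - {"jaw": 0.5, "tx": 0, "ty": 0, "tz": 0, "rx": 0, "ry": 0, "rz": 0}
    - {"jaw": 0.5, "tx": 0, "ty": 0, "tz": 0, "rx": 0, "ry": 0, "rz": 0}
    - {"jaw": 0.5, "tx": 0, "ty": 0, "tz": 0, "rx": 0, "ry": 0, "rz": 0}
    - {"jaw": 0.5, "tx": 0, "ty": 0, "tz": 0, "rx": 0, "ry": 0, "rz": 0}
    - {"jaw": 0.5, "tx": 0, "ty": 0, "tz": 0, "rx": 0, "ry": 0, "rz": 0}

```text
t: 9.1
tool_pos: [435.4, -249.8, -6.3]
orientation: [[-0.224, 0.975, -0.0], [0.975, 0.224, 0.0], [0.0, -0.0, -1.0]]
ft_force: [0.3, -0.3, 0.1]
finger_gap: 58.6
grasp_force: 30.0
```

send_rows:
  plan:
    - {"jaw": 0.5, "tx": 0, "ty": 0, "tz": 0.5, "rx": 0, "ry": 0, "rz": 0}
    - {"jaw": 0.5, "tx": 0, "ty": 0, "tz": 2, "rx": 0, "ry": 0, "rz": 0}
    - {"jaw": 0.5, "tx": 0, "ty": 0, "tz": 3, "rx": 0, "ry": 0, "rz": 0}
    - {"jaw": 0.5, "tx": 0, "ty": 0, "tz": 3.5, "rx": 0, "ry": 0, "rz": 0}
    - {"jaw": 0.5, "tx": 0, "ty": 1.5, "tz": 3, "rx": 0, "ry": 0, "rz": 0}
    - {"jaw": 0.5, "tx": 0, "ty": 2.5, "tz": 2, "rx": 0, "ry": 0, "rz": 0}
    - {"jaw": 0.5, "tx": 0, "ty": 3, "tz": 2, "rx": 0, "ry": 0, "rz": 0}
    - {"jaw": 0.5, "tx": 0, "ty": 3, "tz": 2, "rx": 0, "ry": 0, "rz": 0}
    - {"jaw": 0.5, "tx": 0, "ty": 3, "tz": 2, "rx": 0, "ry": 0, "rz": 0}
    - {"jaw": 0.5, "tx": 0, "ty": 3, "tz": 2, "rx": 0, "ry": 0, "rz": 0}

```text
t: 9.93
tool_pos: [434.9, -88.8, 215.0]
orientation: [[-0.223, 0.975, 0.0], [0.975, 0.223, 0.0], [0.0, 0.0, -1.0]]
ft_force: [1.1, -0.1, -1.0]
finger_gap: 58.6
grasp_force: 30.0
```

send_rows:
  plan:
    - {"jaw": 0.5, "tx": 0, "ty": 3, "tz": 0, "rx": 0, "ry": 0, "rz": 0}
    - {"jaw": 0.5, "tx": 0, "ty": 3, "tz": 0, "rx": 0, "ry": 0, "rz": 0}
    - {"jaw": 0.5, "tx": 0, "ty": 3, "tz": 0, "rx": 0, "ry": 0, "rz": 0}
    - {"jaw": 0.5, "tx": 0, "ty": 3, "tz": 0, "rx": 0, "ry": 0, "rz": 0}
    - {"jaw": 0.5, "tx": 0, "ty": 3, "tz": 0, "rx": 0, "ry": 0, "rz": 0}
    - {"jaw": 0.5, "tx": 0, "ty": 3, "tz": 0, "rx": 0, "ry": 0, "rz": 0}
    - {"jaw": 0.5, "tx": 0, "ty": 3, "tz": 0, "rx": 0, "ry": 0, "rz": 0}
    - {"jaw": 0.5, "tx": 0, "ty": 3, "tz": 0, "rx": 0, "ry": 0, "rz": 0}
    - {"jaw": 0.5, "tx": 0, "ty": 3, "tz": 0, "rx": 0, "ry": 0, "rz": 0}
    - {"jaw": 0.5, "tx": 0, "ty": 3, "tz": 0, "rx": 0, "ry": 0, "rz": 0}

```text
t: 10.77
tool_pos: [435.1, 211.2, 214.1]
orientation: [[-0.224, 0.975, 0.0], [0.975, 0.224, 0.0], [0.0, 0.0, -1.0]]
ft_force: [1.6, 0.3, -0.6]
finger_gap: 59.0
grasp_force: 30.0
```

send_rows:
  plan:
    - {"jaw": 0.5, "tx": 2, "ty": 2, "tz": 0, "rx": 0, "ry": 0, "rz": 0}
    - {"jaw": 0.5, "tx": 3, "ty": 2, "tz": -1, "rx": 0, "ry": 0, "rz": 0}
    - {"jaw": 0.5, "tx": 2.9, "ty": 0, "tz": -2.5, "rx": 0, "ry": 0, "rz": 0}
    - {"jaw": 0.5, "tx": 1, "ty": 0, "tz": -3, "rx": 0, "ry": 0, "rz": 0}
    - {"jaw": 0.5, "tx": 0, "ty": 0, "tz": -3, "rx": 0, "ry": 0, "rz": 0}
    - {"jaw": 0.5, "tx": 0, "ty": 0, "tz": -3, "rx": 0, "ry": 0, "rz": 0}
    - {"jaw": 0.5, "tx": 0, "ty": 0, "tz": -2, "rx": 0, "ry": 0, "rz": 0}
    - {"jaw": 0.5, "tx": 0, "ty": 0, "tz": 0, "rx": 0, "ry": 0, "rz": 0}
    - {"jaw": 0.5, "tx": 0, "ty": 0, "tz": 0, "rx": 0, "ry": 0, "rz": 0}

```text
t: 11.52
tool_pos: [524.1, 249.6, 68.4]
orientation: [[-0.224, 0.975, -0.002], [0.975, 0.224, -0.001], [-0.001, -0.002, -1.0]]
ft_force: [0.9, -0.7, -0.3]
finger_gap: 58.8
grasp_force: 30.0
```

```bash
python3 - <<'E'
from m import *
b=capture("scene")[:,:,::-1].copy();cv2.imwrite("pics/d1.png",b)
a=capture("top")[:,:,::-1].copy();cv2.imwrite("pics/d1t.png",a)
s=monitor.state();p=s['tool_pos'];print(p)
z=p[2]+6.3+4;c=(p[0],p[1],z);u,v=proj("scene",c).astype(int);print(proj("scene",c),proj("top",c))
r=(u-22,u+22,v-22,v+22)
B=blobs(b,(3,90,40),(18,255,200),r,2);print(B)
for q in B: print(onz("scene",q[:2],z))
E
```

```text
[525.7669738  250.48334671  70.54367842]
[269.40230603 118.50076644] [192.86676492 176.7995006 ]
[(np.float64(269.8834486373166), np.float64(119.71625786163523), 8.69006633758545, 16.468494415283203)]
[523.5050575  242.89134884  80.84367842]
```

send_rows:
  plan:
    - {"jaw": 0.5, "tx": -0.05, "ty": 0, "tz": -1, "rx": 0, "ry": 0, "rz": 0}
    - {"jaw": 0.5, "tx": 0, "ty": 0, "tz": -0.5, "rx": 0, "ry": 0, "rz": 0}
    - {"jaw": 0.5, "tx": 0, "ty": 0, "tz": -0.4, "rx": 0, "ry": 0, "rz": 0}
    - {"jaw": 0.5, "tx": 0, "ty": 0, "tz": -0.3, "rx": 0, "ry": 0, "rz": 0}
    - {"jaw": 0.5, "tx": 0, "ty": 0, "tz": 0, "rx": 0, "ry": 0, "rz": 0}

```text
t: 12.03
tool_pos: [523.8, 250.0, 46.3]
orientation: [[-0.224, 0.975, -0.001], [0.975, 0.224, -0.0], [-0.0, -0.001, -1.0]]
ft_force: [0.4, 0.9, -1.0]
finger_gap: 58.9
grasp_force: 30.0
```

send_rows:
  plan:
    - {"jaw": 0.5, "tx": 0, "ty": 0, "tz": -0.3, "rx": 0, "ry": 0, "rz": 0}
    - {"jaw": 0.5, "tx": 0, "ty": 0, "tz": -0.3, "rx": 0, "ry": 0, "rz": 0}
    - {"jaw": 0.5, "tx": 0, "ty": 0, "tz": -0.2, "rx": 0, "ry": 0, "rz": 0}
    - {"jaw": 0.5, "tx": 0, "ty": 0, "tz": 0, "rx": 0, "ry": 0, "rz": 0}

```text
t: 12.37
tool_pos: [524.0, 250.1, 38.4]
orientation: [[-0.224, 0.975, -0.0], [0.975, 0.224, -0.0], [-0.0, -0.0, -1.0]]
ft_force: [-0.4, -0.0, -0.1]
finger_gap: 58.8
grasp_force: 30.0
```

send_rows:
  plan:
    - {"jaw": 0.5, "tx": 0, "ty": 0, "tz": -0.8, "rx": 0, "ry": 0, "rz": 0}
    - {"jaw": 0.5, "tx": 0, "ty": 0, "tz": -0.8, "rx": 0, "ry": 0, "rz": 0}
    - {"jaw": 0.5, "tx": 0, "ty": 0, "tz": -0.7, "rx": 0, "ry": 0, "rz": 0}
    - {"jaw": 0.5, "tx": 0, "ty": 0, "tz": -0.7, "rx": 0, "ry": 0, "rz": 0}
    - {"jaw": 0.5, "tx": 0, "ty": 0, "tz": 0, "rx": 0, "ry": 0, "rz": 0}

```text
t: 12.78
tool_pos: [523.6, 250.2, 7.2]
orientation: [[-0.224, 0.975, -0.001], [0.975, 0.224, -0.001], [-0.0, -0.001, -1.0]]
ft_force: [0.0, 2.1, -0.2]
finger_gap: 59.1
grasp_force: 30.0
```

send_rows:
  plan:
    - {"jaw": 0.9, "tx": 0, "ty": 0, "tz": -0.1, "rx": 0, "ry": 0, "rz": 0}
    - {"jaw": 0.9, "tx": 0, "ty": 0, "tz": 0, "rx": 0, "ry": 0, "rz": 0}
    - {"jaw": 0.9, "tx": 0, "ty": 0, "tz": 0, "rx": 0, "ry": 0, "rz": 0}
    - {"jaw": 0.9, "tx": 0, "ty": 0, "tz": 0, "rx": 0, "ry": 0, "rz": 0}
    - {"jaw": 0.9, "tx": 0, "ty": 0, "tz": 1, "rx": 0, "ry": 0, "rz": 0}
    - {"jaw": 0.9, "tx": 0, "ty": 0, "tz": 3, "rx": 0, "ry": 0, "rz": 0}
    - {"jaw": 0.9, "tx": 0, "ty": 0, "tz": 3.5, "rx": 0, "ry": 0, "rz": 0}
    - {"jaw": 0.9, "tx": 0, "ty": 0, "tz": 3.5, "rx": 0, "ry": 0, "rz": 0}
    - {"jaw": 0.9, "tx": 0, "ty": 0, "tz": 3.5, "rx": 0, "ry": 0, "rz": 0}
    - {"jaw": 0.9, "tx": -2, "ty": 0, "tz": 3, "rx": 0, "ry": 0, "rz": 0}

```text
t: 13.62
tool_pos: [507.6, 249.6, 186.8]
orientation: [[-0.221, 0.975, 0.006], [0.975, 0.221, 0.001], [0.0, 0.007, -1.0]]
ft_force: [1.2, 0.6, -0.1]
finger_gap: 78.3
grasp_force: 0.0
```

send_rows:
  plan:
    - {"jaw": 0.9, "tx": -3, "ty": -1.5, "tz": 2.5, "rx": 0, "ry": 0, "rz": 0}
    - {"jaw": 0.9, "tx": -3, "ty": -2, "tz": 1, "rx": 0, "ry": 0, "rz": 0}
    - {"jaw": 0.7, "tx": -1, "ty": -3, "tz": 0, "rx": 0, "ry": 0, "rz": 0}
    - {"jaw": 0.7, "tx": 0, "ty": -3, "tz": 0, "rx": 0, "ry": 0, "rz": 0}
    - {"jaw": 0.7, "tx": 0, "ty": -3.5, "tz": 0, "rx": 0, "ry": 0, "rz": 0}
    - {"jaw": 0.7, "tx": 0, "ty": -3.5, "tz": 0, "rx": 0, "ry": 0, "rz": 0}
    - {"jaw": 0.7, "tx": 0, "ty": -3.5, "tz": 0, "rx": 0, "ry": 0, "rz": 0}
    - {"jaw": 0.7, "tx": 0, "ty": -3.5, "tz": 0, "rx": 0, "ry": 0, "rz": 0}
    - {"jaw": 0.7, "tx": 0, "ty": -3.5, "tz": 0, "rx": 0, "ry": 0, "rz": 0}
    - {"jaw": 0.7, "tx": 0, "ty": -3.5, "tz": 0, "rx": 0, "ry": 0, "rz": 0}

```text
t: 14.45
tool_pos: [433.7, -56.7, 218.7]
orientation: [[-0.224, 0.975, 0.002], [0.975, 0.224, 0.002], [0.001, 0.002, -1.0]]
ft_force: [0.7, -0.0, 0.4]
finger_gap: 61.2
grasp_force: 0.0
```

```bash
python3 - <<'E'
from m import *
b=capture("scene")[:,:,::-1].copy();cv2.imwrite("pics/d2.png",b)
a=capture("top")[:,:,::-1].copy();cv2.imwrite("pics/d2t.png",a)
B=blobs(b,(3,90,40),(18,255,200),(250,290,118,160),1);A=blobs(a,(3,90,40),(18,255,200),(182,216,163,198),1)
print(B,A,onz("scene",B[0][:2],12),onz("top",A[0][:2],12) if A else 0,tri(B[0][:2],A[0][:2]) if A else 0)
print(monitor.state()['tool_pos'])
E
```

```text
[(269.69805442522886, 138.96291115632417, 8.852445602416992, 16.956798553466797)] [(199.21321212446736, 181.20686522003797, 19.07027244567871, 19.087087631225586)] [520.39895311 248.6021209   12.        ] [523.15182304 250.70830403  12.        ] (array([522.68106964, 251.60080857,   9.8450348 ]), np.float64(1.6322065141138924))
[433.53564991 -60.69841498 218.90980389]
```

send_rows:
  plan:
    - {"jaw": 0.6, "tx": 0, "ty": -3.5, "tz": 0, "rx": 0, "ry": 0, "rz": 0}
    - {"jaw": 0.6, "tx": 0, "ty": -3.5, "tz": 0, "rx": 0, "ry": 0, "rz": 0}
    - {"jaw": 0.6, "tx": 0, "ty": -3.5, "tz": 0, "rx": 0, "ry": 0, "rz": 0}
    - {"jaw": 0.6, "tx": 0, "ty": -3.5, "tz": -1.5, "rx": 0, "ry": 0, "rz": 0}
    - {"jaw": 0.6, "tx": 0, "ty": -3.5, "tz": -2, "rx": 0, "ry": 0, "rz": 0}
    - {"jaw": 0.6, "tx": 0, "ty": -3.5, "tz": -2, "rx": 0, "ry": 0, "rz": 0}
    - {"jaw": 0.6, "tx": 0, "ty": -3.5, "tz": -2, "rx": 0, "ry": 0, "rz": 0}
    - {"jaw": 0.6, "tx": -0.3, "ty": -3.5, "tz": -2, "rx": 0, "ry": 0, "rz": 0}
    - {"jaw": 0.6, "tx": 0, "ty": -3.5, "tz": -1.5, "rx": 0, "ry": 0, "rz": 0}
    - {"jaw": 0.6, "tx": 0, "ty": -0.9, "tz": 0, "rx": 0, "ry": 0, "rz": 0}

```text
t: 15.38
tool_pos: [428.6, -383.2, 105.8]
orientation: [[-0.218, 0.976, -0.004], [0.976, 0.218, -0.002], [-0.001, -0.004, -1.0]]
ft_force: [-0.8, 0.2, -0.4]
finger_gap: 52.2
grasp_force: 0.0
```

send_rows:
  plan:
    - {"jaw": 0.6, "tx": 0, "ty": 0, "tz": -2, "rx": 0, "ry": 0, "rz": 0}
    - {"jaw": 0.6, "tx": 0, "ty": 0, "tz": -2, "rx": 0, "ry": 0, "rz": 0}
    - {"jaw": 0.6, "tx": 0, "ty": 0, "tz": -2, "rx": 0, "ry": 0, "rz": 0}
    - {"jaw": 0.6, "tx": 0, "ty": 0, "tz": 0, "rx": 0, "ry": 0, "rz": 0}
    - {"jaw": 0.6, "tx": 0, "ty": 0, "tz": 0, "rx": 0, "ry": 0, "rz": 0}

```text
t: 15.8
tool_pos: [431.4, -377.9, 47.9]
orientation: [[-0.225, 0.974, -0.001], [0.974, 0.225, 0.001], [0.001, -0.0, -1.0]]
ft_force: [1.2, 0.2, -0.2]
finger_gap: 52.3
grasp_force: 0.0
```

send_rows:
  plan:
    - {"jaw": 0.6, "tx": 0, "ty": -0.7, "tz": 0, "rx": 0, "ry": 0, "rz": 0}
    - {"jaw": 0.6, "tx": 0, "ty": 0, "tz": -1, "rx": 0, "ry": 0, "rz": 0}
    - {"jaw": 0.6, "tx": 0, "ty": 0, "tz": -1.2, "rx": 0, "ry": 0, "rz": 0}
    - {"jaw": 0.6, "tx": 0, "ty": 0, "tz": -1.2, "rx": 0, "ry": 0, "rz": 0}
    - {"jaw": 0.6, "tx": 0, "ty": 0, "tz": -1, "rx": 0, "ry": 0, "rz": 0}
    - {"jaw": 0.6, "tx": 0, "ty": 0, "tz": -0.5, "rx": 0, "ry": 0, "rz": 0}
    - {"jaw": 0.6, "tx": 0, "ty": 0, "tz": 0, "rx": 0, "ry": 0, "rz": 0}
    - {"jaw": 0.6, "tx": 0, "ty": 0, "tz": 0, "rx": 0, "ry": 0, "rz": 0}

```text
t: 16.47
tool_pos: [430.9, -385.7, -1.7]
orientation: [[-0.224, 0.975, -0.001], [0.975, 0.224, 0.0], [0.001, -0.001, -1.0]]
ft_force: [-0.4, -0.9, 0.7]
finger_gap: 52.3
grasp_force: 0.0
```

send_rows:
  plan:
    - {"jaw": 0.15, "tx": 0, "ty": 0, "tz": 0, "rx": 0, "ry": 0, "rz": 0}
    - {"jaw": 0.15, "tx": 0, "ty": 0, "tz": 0, "rx": 0, "ry": 0, "rz": 0}
    - {"jaw": 0.15, "tx": 0, "ty": 0, "tz": 0, "rx": 0, "ry": 0, "rz": 0}
    - {"jaw": 0.15, "tx": 0, "ty": 0, "tz": 0, "rx": 0, "ry": 0, "rz": 0}
    - {"jaw": 0.15, "tx": 0, "ty": 0, "tz": 0, "rx": 0, "ry": 0, "rz": 0}
    - {"jaw": 0.15, "tx": 0, "ty": 0, "tz": 0, "rx": 0, "ry": 0, "rz": 0}
    - {"jaw": 0.15, "tx": 0, "ty": 0, "tz": 0, "rx": 0, "ry": 0, "rz": 0}

```text
t: 17.05
tool_pos: [431.4, -385.9, -1.0]
orientation: [[-0.224, 0.975, 0.0], [0.975, 0.224, -0.0], [-0.0, 0.0, -1.0]]
ft_force: [0.3, -0.2, 1.2]
finger_gap: 19.2
grasp_force: 30.0
```

send_rows:
  plan:
    - {"jaw": 0.15, "tx": 0, "ty": 0, "tz": 1, "rx": 0, "ry": 0, "rz": 0}
    - {"jaw": 0.15, "tx": 0, "ty": 0, "tz": 3, "rx": 0, "ry": 0, "rz": 0}
    - {"jaw": 0.15, "tx": 0, "ty": 0, "tz": 3.5, "rx": 0, "ry": 0, "rz": 0}
    - {"jaw": 0.15, "tx": 0, "ty": 1, "tz": 3, "rx": 0, "ry": 0, "rz": 0}
    - {"jaw": 0.15, "tx": 0, "ty": 2.5, "tz": 2.5, "rx": 0, "ry": 0, "rz": 0}
    - {"jaw": 0.15, "tx": 0, "ty": 3, "tz": 2, "rx": 0, "ry": 0, "rz": 0}
    - {"jaw": 0.15, "tx": 0, "ty": 3.3, "tz": 2, "rx": 0, "ry": 0, "rz": 0}
    - {"jaw": 0.15, "tx": 0, "ty": 3.3, "tz": 2, "rx": 0, "ry": 0, "rz": 0}
    - {"jaw": 0.15, "tx": 0, "ty": 3.3, "tz": 2, "rx": 0, "ry": 0, "rz": 0}
    - {"jaw": 0.15, "tx": 0, "ty": 3.3, "tz": 0.5, "rx": 0, "ry": 0, "rz": 0}

```text
t: 17.88
tool_pos: [432.2, -188.6, 216.7]
orientation: [[-0.223, 0.975, 0.005], [0.975, 0.223, -0.0], [-0.001, 0.005, -1.0]]
ft_force: [0.5, 0.1, -0.1]
finger_gap: 18.9
grasp_force: 30.0
```

send_rows:
  plan:
    - {"jaw": 0.15, "tx": 0, "ty": 3.3, "tz": 0, "rx": 0, "ry": 0, "rz": 0}
    - {"jaw": 0.15, "tx": 0, "ty": 3.3, "tz": 0, "rx": 0, "ry": 0, "rz": 0}
    - {"jaw": 0.15, "tx": 0, "ty": 3.3, "tz": 0, "rx": 0, "ry": 0, "rz": 0}
    - {"jaw": 0.15, "tx": 0, "ty": 3.3, "tz": 0, "rx": 0, "ry": 0, "rz": 0}
    - {"jaw": 0.15, "tx": 0, "ty": 3.3, "tz": 0, "rx": 0, "ry": 0, "rz": 0}
    - {"jaw": 0.15, "tx": 0, "ty": 3.3, "tz": 0, "rx": 0, "ry": 0, "rz": 0}
    - {"jaw": 0.15, "tx": 0, "ty": 3.3, "tz": 0, "rx": 0, "ry": 0, "rz": 0}
    - {"jaw": 0.15, "tx": 0, "ty": 3.3, "tz": 0, "rx": 0, "ry": 0, "rz": 0}
    - {"jaw": 0.15, "tx": 0, "ty": 3.3, "tz": 0, "rx": 0, "ry": 0, "rz": 0}
    - {"jaw": 0.15, "tx": 0, "ty": 3.3, "tz": 0, "rx": 0, "ry": 0, "rz": 0}

```text
t: 18.72
tool_pos: [430.8, 142.4, 214.4]
orientation: [[-0.224, 0.975, 0.001], [0.975, 0.224, 0.001], [0.001, 0.001, -1.0]]
ft_force: [0.7, 0.6, -0.3]
finger_gap: 19.4
grasp_force: 30.0
```

send_rows:
  plan:
    - {"jaw": 0.15, "tx": 0, "ty": 3, "tz": 0, "rx": 0, "ry": 0, "rz": 0}
    - {"jaw": 0.15, "tx": 2, "ty": 3, "tz": 0, "rx": 0, "ry": 0, "rz": 0}
    - {"jaw": 0.15, "tx": 2.5, "ty": 1, "tz": -1, "rx": 0, "ry": 0, "rz": 0}
    - {"jaw": 0.15, "tx": 2.5, "ty": 0, "tz": -2, "rx": 0, "ry": 0, "rz": 0}
    - {"jaw": 0.15, "tx": 2, "ty": 0, "tz": -2, "rx": 0, "ry": 0, "rz": 0}
    - {"jaw": 0.15, "tx": 0, "ty": 0, "tz": -2.5, "rx": 0, "ry": 0, "rz": 0}
    - {"jaw": 0.15, "tx": 0, "ty": 0, "tz": -2, "rx": 0, "ry": 0, "rz": 0}
    - {"jaw": 0.15, "tx": 0, "ty": 0, "tz": -2, "rx": 0, "ry": 0, "rz": 0}
    - {"jaw": 0.15, "tx": 0, "ty": 0, "tz": 0, "rx": 0, "ry": 0, "rz": 0}
    - {"jaw": 0.15, "tx": 0, "ty": 0, "tz": 0, "rx": 0, "ry": 0, "rz": 0}

```text
t: 19.55
tool_pos: [520.8, 210.6, 98.7]
orientation: [[-0.224, 0.975, -0.001], [0.975, 0.224, -0.001], [-0.001, -0.002, -1.0]]
ft_force: [-0.1, 0.4, 0.2]
finger_gap: 19.0
grasp_force: 30.0
```

send_rows:
  plan:
    - {"jaw": 0.15, "tx": 0.2, "ty": 2, "tz": 0, "rx": 0, "ry": 0, "rz": 0}
    - {"jaw": 0.15, "tx": 0.2, "ty": 2, "tz": -1, "rx": 0, "ry": 0, "rz": 0}
    - {"jaw": 0.15, "tx": 0, "ty": 0, "tz": -1.5, "rx": 0, "ry": 0, "rz": 0}
    - {"jaw": 0.15, "tx": 0, "ty": 0, "tz": -1.2, "rx": 0, "ry": 0, "rz": 0}
    - {"jaw": 0.15, "tx": 0, "ty": 0, "tz": 0, "rx": 0, "ry": 0, "rz": 0}
    - {"jaw": 0.15, "tx": 0, "ty": 0, "tz": 0, "rx": 0, "ry": 0, "rz": 0}

```text
t: 20.05
tool_pos: [525.4, 250.3, 62.3]
orientation: [[-0.223, 0.975, 0.0], [0.975, 0.223, -0.0], [-0.0, 0.0, -1.0]]
ft_force: [0.3, 0.6, -0.1]
finger_gap: 18.9
grasp_force: 30.0
```

send_rows:
  plan:
    - {"jaw": 0.15, "tx": 0, "ty": 0, "tz": -0.4, "rx": 0, "ry": 0, "rz": 0}
    - {"jaw": 0.15, "tx": 0, "ty": 0, "tz": -0.3, "rx": 0, "ry": 0, "rz": 0}
    - {"jaw": 0.15, "tx": 0, "ty": 0, "tz": -0.2, "rx": 0, "ry": 0, "rz": 0}
    - {"jaw": 0.15, "tx": 0, "ty": 0, "tz": 0, "rx": 0, "ry": 0, "rz": 0}

```text
t: 20.38
tool_pos: [525.1, 250.8, 52.7]
orientation: [[-0.224, 0.975, -0.0], [0.975, 0.224, -0.0], [-0.0, -0.0, -1.0]]
ft_force: [0.3, 0.3, -0.1]
finger_gap: 19.1
grasp_force: 30.0
```

Sleeve bottom ≈ 54, 2 mm below the stud top, no force. Lower on.

send_rows:
  plan:
    - {"jaw": 0.15, "tx": 0, "ty": 0, "tz": -0.2, "rx": 0, "ry": 0, "rz": 0}
    - {"jaw": 0.15, "tx": 0, "ty": 0, "tz": -0.2, "rx": 0, "ry": 0, "rz": 0}
    - {"jaw": 0.15, "tx": 0, "ty": 0, "tz": -0.2, "rx": 0, "ry": 0, "rz": 0}
    - {"jaw": 0.15, "tx": 0, "ty": 0, "tz": 0, "rx": 0, "ry": 0, "rz": 0}

```text
t: 20.72
tool_pos: [524.9, 251.1, 46.3]
orientation: [[-0.224, 0.975, -0.001], [0.975, 0.224, -0.0], [-0.0, -0.001, -1.0]]
ft_force: [-0.7, 0.5, -0.0]
finger_gap: 19.1
grasp_force: 30.0
```

send_rows:
  plan:
    - {"jaw": 0.15, "tx": 0, "ty": 0, "tz": -0.5, "rx": 0, "ry": 0, "rz": 0}
    - {"jaw": 0.15, "tx": 0, "ty": 0, "tz": -0.7, "rx": 0, "ry": 0, "rz": 0}
    - {"jaw": 0.15, "tx": 0, "ty": 0, "tz": -0.7, "rx": 0, "ry": 0, "rz": 0}
    - {"jaw": 0.15, "tx": 0, "ty": 0, "tz": -0.7, "rx": 0, "ry": 0, "rz": 0}
    - {"jaw": 0.15, "tx": 0, "ty": 0, "tz": -0.3, "rx": 0, "ry": 0, "rz": 0}
    - {"jaw": 0.15, "tx": 0, "ty": 0, "tz": 0, "rx": 0, "ry": 0, "rz": 0}

```text
t: 21.22
tool_pos: [524.4, 250.8, 16.5]
orientation: [[-0.224, 0.975, -0.002], [0.975, 0.224, -0.001], [-0.001, -0.002, -1.0]]
ft_force: [0.6, 1.0, 0.1]
finger_gap: 18.6
grasp_force: 30.0
```

send_rows:
  plan:
    - {"jaw": 0.15, "tx": 0, "ty": 0, "tz": -0.1, "rx": 0, "ry": 0, "rz": 0}
    - {"jaw": 0.15, "tx": 0, "ty": 0, "tz": 0, "rx": 0, "ry": 0, "rz": 0}
    - {"jaw": 0.5, "tx": 0, "ty": 0, "tz": 0, "rx": 0, "ry": 0, "rz": 0}
    - {"jaw": 0.5, "tx": 0, "ty": 0, "tz": 0, "rx": 0, "ry": 0, "rz": 0}
    - {"jaw": 0.5, "tx": 0, "ty": 0, "tz": 0, "rx": 0, "ry": 0, "rz": 0}
    - {"jaw": 0.5, "tx": 0, "ty": 0, "tz": 0, "rx": 0, "ry": 0, "rz": 0}
    - {"jaw": 0.5, "tx": 0, "ty": 0, "tz": 1, "rx": 0, "ry": 0, "rz": 0}
    - {"jaw": 0.5, "tx": 0, "ty": 0, "tz": 3, "rx": 0, "ry": 0, "rz": 0}
    - {"jaw": 0.5, "tx": 0, "ty": 0, "tz": 3.5, "rx": 0, "ry": 0, "rz": 0}
    - {"jaw": 0.5, "tx": 0, "ty": 0, "tz": 3.5, "rx": 0, "ry": 0, "rz": 0}

```text
t: 22.05
tool_pos: [524.8, 250.7, 128.3]
orientation: [[-0.224, 0.975, -0.001], [0.975, 0.224, -0.001], [-0.001, -0.001, -1.0]]
ft_force: [0.8, -0.1, 0.4]
finger_gap: 43.3
grasp_force: 0.0
```

send_rows:
  plan:
    - {"jaw": 0.5, "tx": 0, "ty": 0, "tz": 3.5, "rx": 0, "ry": 0, "rz": 0}
    - {"jaw": 0.9, "tx": -2, "ty": 0, "tz": 3, "rx": 0, "ry": 0, "rz": 0}
    - {"jaw": 0.9, "tx": -3, "ty": -1.5, "tz": 2.5, "rx": 0, "ry": 0, "rz": 0}
    - {"jaw": 0.9, "tx": -3, "ty": -2, "tz": 0, "rx": 0, "ry": 0, "rz": 0}
    - {"jaw": 1, "tx": -1, "ty": -3, "tz": 0, "rx": 0, "ry": 0, "rz": 0}
    - {"jaw": 1, "tx": 0, "ty": -3.5, "tz": 0, "rx": 0, "ry": 0, "rz": 0}
    - {"jaw": 1, "tx": 0, "ty": -3.5, "tz": 0, "rx": 0, "ry": 0, "rz": 0}
    - {"jaw": 1, "tx": 0, "ty": -3.5, "tz": 0, "rx": 0, "ry": 0, "rz": 0}
    - {"jaw": 1, "tx": 0, "ty": -3.5, "tz": 0, "rx": 0, "ry": 0, "rz": 0}
    - {"jaw": 1, "tx": 0, "ty": -3.5, "tz": 0, "rx": 0, "ry": 0, "rz": 0}

```text
t: 22.88
tool_pos: [434.9, 9.4, 217.5]
orientation: [[-0.224, 0.975, 0.001], [0.975, 0.224, 0.002], [0.001, 0.001, -1.0]]
ft_force: [0.4, 0.1, -0.1]
finger_gap: 86.1
grasp_force: 0.0
```

send_rows:
  plan:
    - {"jaw": 1, "tx": 0, "ty": -3.5, "tz": 0, "rx": 0, "ry": 0, "rz": 0}
    - {"jaw": 1, "tx": 0, "ty": -3.5, "tz": 0, "rx": 0, "ry": 0, "rz": 0}
    - {"jaw": 1, "tx": 0, "ty": -3.5, "tz": 0, "rx": 0, "ry": 0, "rz": 0}
    - {"jaw": 1, "tx": 0, "ty": -3.5, "tz": 0, "rx": 0, "ry": 0, "rz": 0}

```text
t: 23.22
tool_pos: [434.9, -130.5, 217.5]
orientation: [[-0.224, 0.975, 0.002], [0.975, 0.224, 0.001], [0.001, 0.002, -1.0]]
ft_force: [0.2, 1.0, 1.0]
finger_gap: 86.8
grasp_force: 0.0
```

```bash
python3 - <<'E'
from m import *
b=capture("scene")[:,:,::-1].copy();cv2.imwrite("pics/e2.png",b)
a=capture("top")[:,:,::-1].copy();cv2.imwrite("pics/e2t.png",a)
for im,r in((b,(255,285,112,152)),(a,(185,213,166,195))):
    g=im.max(2)[r[2]:r[3],r[0]:r[1]]
    print(r);print('\n'.join(''.join('#' if q<55 else 'o' if q<140 else '.' for q in row) for row in g))
for n in("scene","top"): print(n,[proj(n,(524,251.3,z)).round(1).tolist() for z in(16,38,56)])
s=monitor.state();print(s['tool_pos'],s['joint_positions'])
E
```

```text
(255, 285, 112, 152)
......oo##############oooo#ooo
......ooo#############oooooooo
........o#############oooooooo
........oo#################ooo
.........o####################
.........o####################
.........o####################
.........o####################
.........o####################
.........oo###################
..........oo##################
...........ooo################
............ooooo#############
................ooo###########
...................o##########
..............o.....oo########
..............o......ooo######
..............o........oo#####
.............ooo........ooo###
.............oooo........ooo##
............oooooo..........o#
............oo###o...........o
............o####oo..........o
...........oo#####oo.........o
.........oooo#####oooo........
........ooooo#####ooooo.......
.......oooooo###oooooooo......
......oooooooooooooooooo......
......oooooooooooooooooo......
.....oooooooooooooooooo.......
......oooooooooooooooo........
.......oooooooooooooo.........
.........ooooooooo............
..............................
.........................
[... 568 characters left out ...]
########ooooooooo..
....ooooo#########oooooooo..
....ooooo#########oooooooo..
....oooooo#######ooooooooo..
....oooooo#######ooooooooo..
....oooooo######ooooooooo...
....oooooo######ooooooooo...
.....ooooo######ooooooooo...
.....ooooo#####ooooooooo....
.....ooooo#####ooooooooo....
......ooooo####oooooooo.....
.......ooooooooooooooo......
........ooooooooooooo.......
..........oooooooooo........
..........ooooo.............
..........ooo...............
scene [[270.2, 137.2], [269.7, 130.9], [269.3, 125.8]]
top [[198.7, 180.7], [196.6, 179.6], [194.9, 178.7]]
[ 434.52263092 -134.84508201  217.87092562] [-33.9231094    6.45588095  50.50213754 118.31236345  -5.82353438
  57.55561523  31.8596362 ]
```

send_rows:
  plan:
    - {"jaw": 1, "tx": 0, "ty": -2.5, "tz": 0, "rx": 0, "ry": 0, "rz": 0}
    - {"jaw": 1, "tx": 2, "ty": -2.5, "tz": 0, "rx": 0, "ry": 0, "rz": 0}
    - {"jaw": 1, "tx": 3, "ty": -2, "tz": 0, "rx": 0, "ry": 0, "rz": 0}
    - {"jaw": 1, "tx": 3, "ty": -1.5, "tz": -1, "rx": 0, "ry": 0, "rz": 0}
    - {"jaw": 1, "tx": 3, "ty": -1, "tz": -2, "rx": 0, "ry": 0, "rz": 0}
    - {"jaw": 1, "tx": 3, "ty": -0.5, "tz": -2, "rx": 0, "ry": 0, "rz": 0}
    - {"jaw": 1, "tx": 3, "ty": 0, "tz": -2, "rx": 0, "ry": 0, "rz": 0}
    - {"jaw": 1, "tx": 3, "ty": 0, "tz": -2, "rx": 0, "ry": 0, "rz": 0}
    - {"jaw": 1, "tx": 1.5, "ty": 0, "tz": -2, "rx": 0, "ry": 0, "rz": 0}
    - {"jaw": 1, "tx": 0, "ty": 0, "tz": 0, "rx": 0, "ry": 0, "rz": 0}

```text
t: 24.15
tool_pos: [651.6, -225.2, 101.9]
orientation: [[-0.228, 0.974, -0.005], [0.974, 0.228, 0.002], [0.004, -0.005, -1.0]]
ft_force: [0.7, 0.0, -0.9]
finger_gap: 87.0
grasp_force: 0.0
```

send_rows:
  plan:
    - {"jaw": 1, "tx": 0, "ty": -0.7, "tz": -2, "rx": 0, "ry": 0, "rz": 0}
    - {"jaw": 1, "tx": 0, "ty": 0, "tz": -2, "rx": 0, "ry": 0, "rz": 0}
    - {"jaw": 1, "tx": 0, "ty": 0, "tz": -2, "rx": 0, "ry": 0, "rz": 0}
    - {"jaw": 1, "tx": 0, "ty": 0, "tz": 0, "rx": 0, "ry": 0, "rz": 0}
    - {"jaw": 1, "tx": 0, "ty": 0, "tz": 0, "rx": 0, "ry": 0, "rz": 0}

```text
t: 24.57
tool_pos: [649.5, -235.2, 47.2]
orientation: [[-0.224, 0.975, -0.001], [0.975, 0.224, 0.001], [0.001, -0.001, -1.0]]
ft_force: [0.7, -0.4, 0.5]
finger_gap: 86.8
grasp_force: 0.0
```

send_rows:
  plan:
    - {"jaw": 1, "tx": 0.2, "ty": 0.2, "tz": -1, "rx": 0, "ry": 0, "rz": 0}
    - {"jaw": 1, "tx": 0, "ty": 0, "tz": -1, "rx": 0, "ry": 0, "rz": 0}
    - {"jaw": 1, "tx": 0, "ty": 0, "tz": -1, "rx": 0, "ry": 0, "rz": 0}
    - {"jaw": 1, "tx": 0, "ty": 0, "tz": -1, "rx": 0, "ry": 0, "rz": 0}
    - {"jaw": 1, "tx": 0, "ty": 0, "tz": -0.9, "rx": 0, "ry": 0, "rz": 0}
    - {"jaw": 1, "tx": 0, "ty": 0, "tz": 0, "rx": 0, "ry": 0, "rz": 0}
    - {"jaw": 1, "tx": 0, "ty": 0, "tz": 0, "rx": 0, "ry": 0, "rz": 0}

```text
t: 25.15
tool_pos: [651.7, -233.7, -3.3]
orientation: [[-0.224, 0.975, -0.002], [0.975, 0.224, 0.0], [0.001, -0.001, -1.0]]
ft_force: [0.2, -0.4, -0.5]
finger_gap: 87.1
grasp_force: 0.0
```

send_rows:
  plan:
    - {"jaw": 0.5, "tx": 0, "ty": 0, "tz": 0, "rx": 0, "ry": 0, "rz": 0}
    - {"jaw": 0.5, "tx": 0, "ty": 0, "tz": 0, "rx": 0, "ry": 0, "rz": 0}
    - {"jaw": 0.5, "tx": 0, "ty": 0, "tz": 0, "rx": 0, "ry": 0, "rz": 0}
    - {"jaw": 0.5, "tx": 0, "ty": 0, "tz": 0, "rx": 0, "ry": 0, "rz": 0}
    - {"jaw": 0.5, "tx": 0, "ty": 0, "tz": 0, "rx": 0, "ry": 0, "rz": 0}
    - {"jaw": 0.5, "tx": 0, "ty": 0, "tz": 0, "rx": 0, "ry": 0, "rz": 0}

```text
t: 25.65
tool_pos: [652.7, -233.7, -2.0]
orientation: [[-0.224, 0.975, 0.001], [0.975, 0.224, -0.0], [-0.0, 0.001, -1.0]]
ft_force: [0.5, -0.6, 1.3]
finger_gap: 58.0
grasp_force: 30.0
```

send_rows:
  plan:
    - {"jaw": 0.5, "tx": 0, "ty": 0, "tz": 0.5, "rx": 0, "ry": 0, "rz": 0}
    - {"jaw": 0.5, "tx": 0, "ty": 0, "tz": 2, "rx": 0, "ry": 0, "rz": 0}
    - {"jaw": 0.5, "tx": 0, "ty": 0, "tz": 3, "rx": 0, "ry": 0, "rz": 0}
    - {"jaw": 0.5, "tx": -1, "ty": 0, "tz": 3, "rx": 0, "ry": 0, "rz": 0}
    - {"jaw": 0.5, "tx": -2, "ty": 0, "tz": 3, "rx": 0, "ry": 0, "rz": 0}
    - {"jaw": 0.5, "tx": -2.5, "ty": 0, "tz": 2.5, "rx": 0, "ry": 0, "rz": 0}
    - {"jaw": 0.5, "tx": -2.5, "ty": 0, "tz": 2.5, "rx": 0, "ry": 0, "rz": 0}
    - {"jaw": 0.5, "tx": -3, "ty": 0, "tz": 2, "rx": 0, "ry": 0, "rz": 0}
    - {"jaw": 0.5, "tx": -3, "ty": 0, "tz": 1.5, "rx": 0, "ry": 0, "rz": 0}
    - {"jaw": 0.5, "tx": -3, "ty": 1, "tz": 1.5, "rx": 0, "ry": 0, "rz": 0}

```text
t: 26.48
tool_pos: [480.0, -225.7, 213.5]
orientation: [[-0.221, 0.975, -0.0], [0.975, 0.221, -0.001], [-0.001, -0.0, -1.0]]
ft_force: [-0.5, 0.8, -1.9]
finger_gap: 58.1
grasp_force: 30.0
```

send_rows:
  plan:
    - {"jaw": 0.5, "tx": -2, "ty": 2, "tz": 0, "rx": 0, "ry": 0, "rz": 0}
    - {"jaw": 0.5, "tx": -2, "ty": 2.5, "tz": 0, "rx": 0, "ry": 0, "rz": 0}
    - {"jaw": 0.5, "tx": -0.7, "ty": 3, "tz": 0, "rx": 0, "ry": 0, "rz": 0}
    - {"jaw": 0.5, "tx": 0, "ty": 3, "tz": 0, "rx": 0, "ry": 0, "rz": 0}
    - {"jaw": 0.5, "tx": 0, "ty": 3, "tz": 0, "rx": 0, "ry": 0, "rz": 0}
    - {"jaw": 0.5, "tx": 0, "ty": 3, "tz": 0, "rx": 0, "ry": 0, "rz": 0}
    - {"jaw": 0.5, "tx": 0, "ty": 3, "tz": 0, "rx": 0, "ry": 0, "rz": 0}
    - {"jaw": 0.5, "tx": 0, "ty": 3, "tz": 0, "rx": 0, "ry": 0, "rz": 0}
    - {"jaw": 0.5, "tx": 0, "ty": 3, "tz": 0, "rx": 0, "ry": 0, "rz": 0}
    - {"jaw": 0.5, "tx": 0, "ty": 3, "tz": 0, "rx": 0, "ry": 0, "rz": 0}

```text
t: 27.32
tool_pos: [434.3, 62.2, 212.7]
orientation: [[-0.224, 0.975, -0.001], [0.975, 0.224, 0.001], [0.001, -0.0, -1.0]]
ft_force: [0.4, -0.6, -2.6]
finger_gap: 58.2
grasp_force: 30.0
```

send_rows:
  plan:
    - {"jaw": 0.5, "tx": 0, "ty": 3, "tz": 0, "rx": 0, "ry": 0, "rz": 0}
    - {"jaw": 0.5, "tx": 0, "ty": 3, "tz": 0, "rx": 0, "ry": 0, "rz": 0}
    - {"jaw": 0.5, "tx": 0, "ty": 3, "tz": 0, "rx": 0, "ry": 0, "rz": 0}
    - {"jaw": 0.5, "tx": 0.5, "ty": 3, "tz": 0, "rx": 0, "ry": 0, "rz": 0}
    - {"jaw": 0.5, "tx": 1.5, "ty": 3, "tz": 0, "rx": 0, "ry": 0, "rz": 0}
    - {"jaw": 0.5, "tx": 2, "ty": 2.5, "tz": -1, "rx": 0, "ry": 0, "rz": 0}
    - {"jaw": 0.5, "tx": 2.5, "ty": 1.4, "tz": -2, "rx": 0, "ry": 0, "rz": 0}
    - {"jaw": 0.5, "tx": 2, "ty": 0, "tz": -2.5, "rx": 0, "ry": 0, "rz": 0}
    - {"jaw": 0.5, "tx": 0.5, "ty": 0, "tz": -2.5, "rx": 0, "ry": 0, "rz": 0}
    - {"jaw": 0.5, "tx": 0, "ty": 0, "tz": -2.5, "rx": 0, "ry": 0, "rz": 0}

```text
t: 28.15
tool_pos: [526.9, 249.6, 106.3]
orientation: [[-0.223, 0.975, 0.001], [0.975, 0.223, -0.001], [-0.002, 0.001, -1.0]]
ft_force: [-0.7, -0.1, -2.5]
finger_gap: 58.3
grasp_force: 30.0
```

send_rows:
  plan:
    - {"jaw": 0.5, "tx": 0, "ty": 0, "tz": -2, "rx": 0, "ry": 0, "rz": 0}
    - {"jaw": 0.5, "tx": 0, "ty": 0, "tz": -1.5, "rx": 0, "ry": 0, "rz": 0}
    - {"jaw": 0.5, "tx": 0, "ty": 0, "tz": 0, "rx": 0, "ry": 0, "rz": 0}
    - {"jaw": 0.5, "tx": 0, "ty": 0, "tz": 0, "rx": 0, "ry": 0, "rz": 0}

```text
t: 28.48
tool_pos: [524.7, 249.6, 72.1]
orientation: [[-0.224, 0.975, -0.002], [0.975, 0.224, -0.001], [-0.001, -0.002, -1.0]]
ft_force: [-0.3, 0.5, -2.6]
finger_gap: 58.4
grasp_force: 30.0
```

send_rows:
  plan:
    - {"jaw": 0.5, "tx": 0, "ty": 0.1, "tz": -1, "rx": 0, "ry": 0, "rz": 0}
    - {"jaw": 0.5, "tx": 0, "ty": 0, "tz": -1, "rx": 0, "ry": 0, "rz": 0}
    - {"jaw": 0.5, "tx": 0, "ty": 0, "tz": -1, "rx": 0, "ry": 0, "rz": 0}
    - {"jaw": 0.5, "tx": 0, "ty": 0, "tz": -0.5, "rx": 0, "ry": 0, "rz": 0}
    - {"jaw": 0.5, "tx": 0, "ty": 0, "tz": -0.3, "rx": 0, "ry": 0, "rz": 0}
    - {"jaw": 0.5, "tx": 0, "ty": 0, "tz": 0, "rx": 0, "ry": 0, "rz": 0}

```text
t: 28.98
tool_pos: [524.8, 251.0, 33.9]
orientation: [[-0.224, 0.975, -0.001], [0.975, 0.224, -0.001], [-0.0, -0.001, -1.0]]
ft_force: [-0.1, -0.1, -2.0]
finger_gap: 58.3
grasp_force: 30.0
```

send_rows:
  plan:
    - {"jaw": 0.5, "tx": 0, "ty": 0, "tz": -0.3, "rx": 0, "ry": 0, "rz": 0}
    - {"jaw": 0.5, "tx": 0, "ty": 0, "tz": -0.3, "rx": 0, "ry": 0, "rz": 0}
    - {"jaw": 0.5, "tx": 0, "ty": 0, "tz": 0, "rx": 0, "ry": 0, "rz": 0}

```text
t: 29.23
tool_pos: [525.2, 251.2, 28.4]
orientation: [[-0.224, 0.975, -0.0], [0.975, 0.224, -0.0], [-0.0, -0.0, -1.0]]
ft_force: [-0.2, -0.3, -2.5]
finger_gap: 58.0
grasp_force: 30.0
```

send_rows:
  plan:
    - {"jaw": 0.5, "tx": 0, "ty": 0, "tz": -0.5, "rx": 0, "ry": 0, "rz": 0}
    - {"jaw": 0.5, "tx": 0, "ty": 0, "tz": -0.5, "rx": 0, "ry": 0, "rz": 0}
    - {"jaw": 0.5, "tx": 0, "ty": 0, "tz": -0.2, "rx": 0, "ry": 0, "rz": 0}
    - {"jaw": 0.5, "tx": 0, "ty": 0, "tz": 0, "rx": 0, "ry": 0, "rz": 0}

```text
t: 29.57
tool_pos: [524.8, 251.0, 15.9]
orientation: [[-0.224, 0.975, -0.001], [0.975, 0.224, -0.001], [-0.0, -0.001, -1.0]]
ft_force: [-0.1, 0.0, -3.8]
finger_gap: 58.2
grasp_force: 30.0
```

send_rows:
  plan:
    - {"jaw": 0.5, "tx": 0, "ty": 0, "tz": -0.2, "rx": 0, "ry": 0, "rz": 0}
    - {"jaw": 0.5, "tx": 0, "ty": 0, "tz": 0, "rx": 0, "ry": 0, "rz": 0}
    - {"jaw": 0.9, "tx": 0, "ty": 0, "tz": 0, "rx": 0, "ry": 0, "rz": 0}
    - {"jaw": 0.9, "tx": 0, "ty": 0, "tz": 0, "rx": 0, "ry": 0, "rz": 0}
    - {"jaw": 0.9, "tx": 0, "ty": 0, "tz": 0, "rx": 0, "ry": 0, "rz": 0}
    - {"jaw": 0.9, "tx": 0, "ty": 0, "tz": 0, "rx": 0, "ry": 0, "rz": 0}
    - {"jaw": 0.9, "tx": 0, "ty": 0, "tz": 1, "rx": 0, "ry": 0, "rz": 0}
    - {"jaw": 0.9, "tx": 0, "ty": 0, "tz": 3, "rx": 0, "ry": 0, "rz": 0}
    - {"jaw": 0.9, "tx": 0, "ty": 0, "tz": 3.5, "rx": 0, "ry": 0, "rz": 0}
    - {"jaw": 0.9, "tx": 0, "ty": 0, "tz": 3.5, "rx": 0, "ry": 0, "rz": 0}

```text
t: 30.4
tool_pos: [525.0, 250.7, 126.3]
orientation: [[-0.224, 0.975, -0.001], [0.975, 0.224, -0.001], [-0.001, -0.001, -1.0]]
ft_force: [-0.1, 2.1, 0.0]
finger_gap: 78.4
grasp_force: 0.0
```

send_rows:
  plan:
    - {"jaw": 0.9, "tx": 0, "ty": 0, "tz": 3.5, "rx": 0, "ry": 0, "rz": 0}
    - {"jaw": 0.9, "tx": -2, "ty": 0, "tz": 3, "rx": 0, "ry": 0, "rz": 0}
    - {"jaw": 0.9, "tx": -3, "ty": -1.5, "tz": 2.5, "rx": 0, "ry": 0, "rz": 0}
    - {"jaw": 0.9, "tx": -3, "ty": -2, "tz": 0, "rx": 0, "ry": 0, "rz": 0}
    - {"jaw": 0.9, "tx": -1, "ty": -3, "tz": 0, "rx": 0, "ry": 0, "rz": 0}
    - {"jaw": 0.9, "tx": 0, "ty": -3.5, "tz": 0, "rx": 0, "ry": 0, "rz": 0}
    - {"jaw": 0.9, "tx": 0, "ty": -3.5, "tz": 0, "rx": 0, "ry": 0, "rz": 0}
    - {"jaw": 0.9, "tx": 0, "ty": -3.5, "tz": 0, "rx": 0, "ry": 0, "rz": 0}
    - {"jaw": 0.9, "tx": 0, "ty": -3.5, "tz": 0, "rx": 0, "ry": 0, "rz": 0}
    - {"jaw": 0.9, "tx": 0, "ty": -3.5, "tz": 0, "rx": 0, "ry": 0, "rz": 0}

```text
t: 31.23
tool_pos: [435.1, 9.5, 215.4]
orientation: [[-0.224, 0.975, 0.001], [0.975, 0.224, 0.002], [0.001, 0.002, -1.0]]
ft_force: [0.4, -0.4, -0.6]
finger_gap: 78.3
grasp_force: 0.0
```

send_rows:
  plan:
    - {"jaw": 0.9, "tx": 0, "ty": -3.5, "tz": 0, "rx": 0, "ry": 0, "rz": 0}
    - {"jaw": 0.9, "tx": 0, "ty": -3.5, "tz": 0, "rx": 0, "ry": 0, "rz": 0}
    - {"jaw": 0.9, "tx": 0, "ty": -3, "tz": 0, "rx": 0, "ry": 0, "rz": 0}
    - {"jaw": 0.9, "tx": 0, "ty": -2.5, "tz": -1, "rx": 0, "ry": 0, "rz": 0}
    - {"jaw": 0.9, "tx": 0, "ty": -1, "tz": -2, "rx": 0, "ry": 0, "rz": 0}
    - {"jaw": 0.9, "tx": 0, "ty": 0, "tz": -3, "rx": 0, "ry": 0, "rz": 0}
    - {"jaw": 0.9, "tx": 0, "ty": 0, "tz": -3, "rx": 0, "ry": 0, "rz": 0}
    - {"jaw": 0.9, "tx": 0, "ty": 0, "tz": -3, "rx": 0, "ry": 0, "rz": 0}
    - {"jaw": 0.9, "tx": 0, "ty": 0, "tz": 0, "rx": 0, "ry": 0, "rz": 0}

```text
t: 31.98
tool_pos: [431.7, -123.0, 91.2]
orientation: [[-0.223, 0.975, -0.009], [0.975, 0.223, 0.0], [0.002, -0.009, -1.0]]
ft_force: [-0.9, 0.2, -0.1]
finger_gap: 78.4
grasp_force: 0.0
```

```bash
python3 - <<'E'
from m import *
b=capture("scene")[:,:,::-1].copy();cv2.imwrite("pics/f2.png",b)
a=capture("top")[:,:,::-1].copy();cv2.imwrite("pics/f2t.png",a)
B=blobs(b,(3,60,40),(18,255,255),(250,290,112,155),1);A=blobs(a,(3,60,40),(18,255,255),(180,216,160,198),1)
print(B,A,tri(B[0][:2],A[0][:2]) if A and B else 0)
print(onz("top",A[0][:2],30) if A else 0)
print(monitor.state()['tool_pos'])
g=a.max(2)[166:195,182:213];print('\n'.join(''.join('#' if q<55 else 'o' if q<140 else '.' for q in row) for row in g))
E
```

```text
[(270.49242299981773, 135.25763167486787, 16.034255981445312, 20.652729034423828)] [(197.93466558144848, 180.26003826822023, 22.0252685546875, 20.57182502746582)] (array([524.87378697, 251.52915198,  22.3177364 ]), np.float64(1.0503921188024479))
[523.40885126 249.74374283  30.        ]
[ 435.14689247 -124.19036597   95.03228425]
...............................
...............................
...............................
...............o...............
.............oooooooo..........
..........oooooooooooo.........
........oooooooooooooooo.......
........ooooooooooooooooo......
.......ooooooooooooooooooo.....
......ooooooooooooooooooooo....
......oooooooo####oooooooooo...
.....ooooooo#######ooooooooo...
.....ooooooo########oooooooo...
.....ooooooo########ooooooooo..
.....oooooo#########oooooo#oo..
.....ooooooo########oooooo#oo..
.....ooooooo#######oooooooooo..
.....oooooooo#####ooooooooooo..
......ooooooooooooooooooo#oo...
......ooooooooooooooooooo#oo...
o.....ooooooooooooooooo###oo...
......oooooooooooooooo###oo....
......oooooooooooooooo##ooo....
......ooooooooooooooo##oooo....
oo...oooooooooooooooooooooo....
.....ooooooooooooooooooooo.....
......oooooooooooooooooooo.....
......ooooooooooooooooooo......
..o....ooooooooooooooooo.......
```

send_rows:
  plan:
    - {"jaw": 0.9, "tx": 0, "ty": 0.1, "tz": 0, "rx": 0, "ry": 0, "rz": -0.12}
    - {"jaw": 0.9, "tx": 0, "ty": 0, "tz": 0, "rx": 0, "ry": 0, "rz": -0.12}
    - {"jaw": 0.9, "tx": 0, "ty": 0, "tz": 0, "rx": 0, "ry": 0, "rz": -0.12}
    - {"jaw": 0.9, "tx": 0, "ty": 0, "tz": -1, "rx": 0, "ry": 0, "rz": -0.12}
    - {"jaw": 0.9, "tx": 0, "ty": 0, "tz": -2, "rx": 0, "ry": 0, "rz": -0.12}
    - {"jaw": 0.9, "tx": 0, "ty": 0, "tz": -2, "rx": 0, "ry": 0, "rz": 0}
    - {"jaw": 0.9, "tx": 0, "ty": 0, "tz": -1, "rx": 0, "ry": 0, "rz": 0}
    - {"jaw": 0.9, "tx": 0, "ty": 0, "tz": 0, "rx": 0, "ry": 0, "rz": 0}
    - {"jaw": 0.9, "tx": 0, "ty": 0, "tz": 0, "rx": 0, "ry": 0, "rz": 0}

```text
t: 32.83
tool_pos: [437.0, -122.8, 36.3]
orientation: [[0.365, 0.931, 0.003], [0.931, -0.365, 0.0], [0.002, 0.003, -1.0]]
ft_force: [-0.4, 0.1, -0.2]
finger_gap: 78.1
grasp_force: 0.0
```

send_rows:
  plan:
    - {"jaw": 0.9, "tx": 0, "ty": 0, "tz": -1, "rx": 0, "ry": 0, "rz": 0}
    - {"jaw": 0.9, "tx": 0, "ty": 0, "tz": -1, "rx": 0, "ry": 0, "rz": 0}
    - {"jaw": 0.9, "tx": 0, "ty": 0, "tz": -1, "rx": 0, "ry": 0, "rz": 0}
    - {"jaw": 0.9, "tx": 0, "ty": 0, "tz": -0.7, "rx": 0, "ry": 0, "rz": 0}
    - {"jaw": 0.9, "tx": 0, "ty": 0, "tz": 0, "rx": 0, "ry": 0, "rz": 0}
    - {"jaw": 0.9, "tx": 0, "ty": 0, "tz": 0, "rx": 0, "ry": 0, "rz": 0}
    - {"jaw": 0.9, "tx": 0, "ty": 0, "tz": 0, "rx": 0, "ry": 0, "rz": 0}

```text
t: 33.42
tool_pos: [436.3, -122.9, -1.5]
orientation: [[0.365, 0.931, 0.002], [0.931, -0.365, -0.0], [0.001, 0.002, -1.0]]
ft_force: [-0.2, 0.6, 0.4]
finger_gap: 78.4
grasp_force: 0.0
```

send_rows:
  plan:
    - {"jaw": 0.9, "tx": -0.1, "ty": 0, "tz": -0.3, "rx": 0, "ry": 0, "rz": 0}
    - {"jaw": 0.9, "tx": 0, "ty": 0, "tz": -0.2, "rx": 0, "ry": 0, "rz": 0}
    - {"jaw": 0.9, "tx": 0, "ty": 0, "tz": 0, "rx": 0, "ry": 0, "rz": 0}
    - {"jaw": 0.35, "tx": 0, "ty": 0, "tz": 0, "rx": 0, "ry": 0, "rz": 0}
    - {"jaw": 0.35, "tx": 0, "ty": 0, "tz": 0, "rx": 0, "ry": 0, "rz": 0}
    - {"jaw": 0.35, "tx": 0, "ty": 0, "tz": 0, "rx": 0, "ry": 0, "rz": 0}
    - {"jaw": 0.35, "tx": 0, "ty": 0, "tz": 0, "rx": 0, "ry": 0, "rz": 0}
    - {"jaw": 0.35, "tx": 0, "ty": 0, "tz": 0, "rx": 0, "ry": 0, "rz": 0}
    - {"jaw": 0.35, "tx": 0, "ty": 0, "tz": 0, "rx": 0, "ry": 0, "rz": 0}

```text
t: 34.17
tool_pos: [434.6, -122.8, -7.3]
orientation: [[0.365, 0.931, 0.0], [0.931, -0.365, -0.0], [0.0, 0.0, -1.0]]
ft_force: [-1.1, 0.5, 5.2]
finger_gap: 46.4
grasp_force: 7.7
```

send_rows:
  plan:
    - {"jaw": 0.3, "tx": 0, "ty": 0, "tz": 0.1, "rx": 0, "ry": 0, "rz": 0}
    - {"jaw": 0.3, "tx": 0, "ty": 0, "tz": 0, "rx": 0, "ry": 0, "rz": 0}
    - {"jaw": 0.3, "tx": 0, "ty": 0, "tz": 0, "rx": 0, "ry": 0, "rz": 0}
    - {"jaw": 0.3, "tx": 0, "ty": 0, "tz": 0, "rx": 0, "ry": 0, "rz": 0}

```text
t: 34.5
tool_pos: [434.3, -122.6, -6.6]
orientation: [[0.365, 0.931, -0.0], [0.931, -0.365, -0.0], [-0.0, -0.0, -1.0]]
ft_force: [-0.4, 0.7, 0.5]
finger_gap: 45.1
grasp_force: 30.0
```

send_rows:
  plan:
    - {"jaw": 0.3, "tx": 0, "ty": 0, "tz": 0.5, "rx": 0, "ry": 0, "rz": 0}
    - {"jaw": 0.3, "tx": 0, "ty": 0, "tz": 2, "rx": 0, "ry": 0, "rz": 0}
    - {"jaw": 0.3, "tx": 0, "ty": 0, "tz": 3, "rx": 0, "ry": 0, "rz": 0}
    - {"jaw": 0.3, "tx": 0, "ty": 0, "tz": 3, "rx": 0, "ry": 0, "rz": 0.1}
    - {"jaw": 0.3, "tx": 0, "ty": 0, "tz": 3, "rx": 0, "ry": 0, "rz": 0.1}
    - {"jaw": 0.3, "tx": 0, "ty": 1, "tz": 3, "rx": 0, "ry": 0, "rz": 0.1}
    - {"jaw": 0.3, "tx": 0, "ty": 2, "tz": 3, "rx": 0, "ry": 0, "rz": 0.1}
    - {"jaw": 0.3, "tx": 0, "ty": 2.5, "tz": 2.5, "rx": 0, "ry": 0, "rz": 0.1}
    - {"jaw": 0.3, "tx": 0, "ty": 2.5, "tz": 2, "rx": 0, "ry": 0, "rz": 0.1}
    - {"jaw": 0.3, "tx": 0, "ty": 3, "tz": 0, "rx": 0, "ry": 0, "rz": 0}

```text
t: 35.33
tool_pos: [436.7, -12.8, 217.3]
orientation: [[-0.225, 0.974, 0.008], [0.974, 0.225, 0.004], [0.002, 0.008, -1.0]]
ft_force: [0.9, -0.0, -0.0]
finger_gap: 44.8
grasp_force: 30.0
```

send_rows:
  plan:
    - {"jaw": 0.3, "tx": 0, "ty": 3, "tz": 0, "rx": 0, "ry": 0, "rz": 0}
    - {"jaw": 0.3, "tx": 0, "ty": 3, "tz": 0, "rx": 0, "ry": 0, "rz": 0}
    - {"jaw": 0.3, "tx": 0, "ty": 3, "tz": 0, "rx": 0, "ry": 0, "rz": 0}
    - {"jaw": 0.3, "tx": 0, "ty": 3, "tz": 0, "rx": 0, "ry": 0, "rz": 0}
    - {"jaw": 0.3, "tx": 0, "ty": 3, "tz": 0, "rx": 0, "ry": 0, "rz": 0}
    - {"jaw": 0.3, "tx": 0, "ty": 3, "tz": 0, "rx": 0, "ry": 0, "rz": 0}
    - {"jaw": 0.3, "tx": 0, "ty": 2.5, "tz": 0, "rx": 0, "ry": 0, "rz": 0}
    - {"jaw": 0.3, "tx": 0, "ty": 2.5, "tz": 0, "rx": 0, "ry": 0, "rz": 0}
    - {"jaw": 0.3, "tx": 0, "ty": 0, "tz": 0, "rx": 0, "ry": 0, "rz": 0}

```text
t: 36.08
tool_pos: [433.7, 222.6, 213.5]
orientation: [[-0.231, 0.973, 0.001], [0.973, 0.231, 0.001], [0.0, 0.001, -1.0]]
ft_force: [0.2, 1.0, -0.2]
finger_gap: 45.0
grasp_force: 30.0
```

send_rows:
  plan:
    - {"jaw": 0.3, "tx": 2, "ty": 1.5, "tz": 0, "rx": 0, "ry": 0, "rz": 0}
    - {"jaw": 0.3, "tx": 3, "ty": 1.3, "tz": -1, "rx": 0, "ry": 0, "rz": 0}
    - {"jaw": 0.3, "tx": 3, "ty": 0, "tz": -2.5, "rx": 0, "ry": 0, "rz": 0}
    - {"jaw": 0.3, "tx": 1, "ty": 0, "tz": -3, "rx": 0, "ry": 0, "rz": 0}
    - {"jaw": 0.3, "tx": 0, "ty": 0, "tz": -3, "rx": 0, "ry": 0, "rz": 0}
    - {"jaw": 0.3, "tx": 0, "ty": 0, "tz": -3, "rx": 0, "ry": 0, "rz": 0}
    - {"jaw": 0.3, "tx": 0, "ty": 0, "tz": -2.5, "rx": 0, "ry": 0, "rz": 0}
    - {"jaw": 0.3, "tx": 0, "ty": 0, "tz": 0, "rx": 0, "ry": 0, "rz": 0}
    - {"jaw": 0.3, "tx": 0, "ty": 0, "tz": 0, "rx": 0, "ry": 0, "rz": 0}
    - {"jaw": 0.3, "tx": 0, "ty": 0, "tz": 0, "rx": 0, "ry": 0, "rz": 0}

```text
t: 36.92
tool_pos: [525.6, 245.2, 65.2]
orientation: [[-0.224, 0.975, 0.002], [0.975, 0.224, 0.001], [0.0, 0.002, -1.0]]
ft_force: [0.1, 0.1, -0.1]
finger_gap: 44.6
grasp_force: 30.0
```

send_rows:
  plan:
    - {"jaw": 0.3, "tx": -0.1, "ty": 0.6, "tz": 0, "rx": 0, "ry": 0, "rz": 0}
    - {"jaw": 0.3, "tx": 0, "ty": 0, "tz": 0, "rx": 0, "ry": 0, "rz": 0}
    - {"jaw": 0.3, "tx": 0, "ty": 0, "tz": -0.7, "rx": 0, "ry": 0, "rz": 0}
    - {"jaw": 0.3, "tx": 0, "ty": 0, "tz": -0.5, "rx": 0, "ry": 0, "rz": 0}
    - {"jaw": 0.3, "tx": 0, "ty": 0, "tz": 0, "rx": 0, "ry": 0, "rz": 0}

```text
t: 37.33
tool_pos: [522.6, 251.2, 50.7]
orientation: [[-0.224, 0.974, -0.002], [0.974, 0.224, -0.001], [-0.0, -0.002, -1.0]]
ft_force: [-0.2, 0.8, 0.1]
finger_gap: 45.0
grasp_force: 30.0
```

send_rows:
  plan:
    - {"jaw": 0.3, "tx": 0.15, "ty": 0, "tz": 0, "rx": 0, "ry": 0, "rz": 0}
    - {"jaw": 0.3, "tx": 0, "ty": 0, "tz": 0, "rx": 0, "ry": 0, "rz": 0}
    - {"jaw": 0.3, "tx": 0, "ty": 0, "tz": -0.2, "rx": 0, "ry": 0, "rz": 0}
    - {"jaw": 0.3, "tx": 0, "ty": 0, "tz": -0.2, "rx": 0, "ry": 0, "rz": 0}
    - {"jaw": 0.3, "tx": 0, "ty": 0, "tz": -0.1, "rx": 0, "ry": 0, "rz": 0}
    - {"jaw": 0.3, "tx": 0, "ty": 0, "tz": 0, "rx": 0, "ry": 0, "rz": 0}

```text
t: 37.83
tool_pos: [524.7, 251.2, 46.2]
orientation: [[-0.224, 0.975, -0.0], [0.975, 0.224, -0.0], [-0.0, -0.0, -1.0]]
ft_force: [0.2, -0.4, 0.4]
finger_gap: 45.2
grasp_force: 30.0
```

send_rows:
  plan:
    - {"jaw": 0.3, "tx": 0, "ty": 0, "tz": -0.3, "rx": 0, "ry": 0, "rz": 0}
    - {"jaw": 0.3, "tx": 0, "ty": 0, "tz": -0.3, "rx": 0, "ry": 0, "rz": 0}
    - {"jaw": 0.3, "tx": 0, "ty": 0, "tz": -0.3, "rx": 0, "ry": 0, "rz": 0}
    - {"jaw": 0.3, "tx": 0, "ty": 0, "tz": -0.2, "rx": 0, "ry": 0, "rz": 0}
    - {"jaw": 0.3, "tx": 0, "ty": 0, "tz": 0, "rx": 0, "ry": 0, "rz": 0}
    - {"jaw": 0.3, "tx": 0, "ty": 0, "tz": 0, "rx": 0, "ry": 0, "rz": 0}

```text
t: 38.33
tool_pos: [524.8, 251.2, 35.4]
orientation: [[-0.224, 0.975, -0.0], [0.975, 0.224, -0.0], [-0.0, -0.0, -1.0]]
ft_force: [-0.2, -0.1, -0.8]
finger_gap: 44.5
grasp_force: 30.0
```

Release and head for the grey dish.

send_rows:
  plan:
    - {"jaw": 0.7, "tx": 0, "ty": 0, "tz": 0, "rx": 0, "ry": 0, "rz": 0}
    - {"jaw": 0.7, "tx": 0, "ty": 0, "tz": 0, "rx": 0, "ry": 0, "rz": 0}
    - {"jaw": 0.7, "tx": 0, "ty": 0, "tz": 0, "rx": 0, "ry": 0, "rz": 0}
    - {"jaw": 0.7, "tx": 0, "ty": 0, "tz": 0, "rx": 0, "ry": 0, "rz": 0}
    - {"jaw": 0.7, "tx": 0, "ty": 0, "tz": 1, "rx": 0, "ry": 0, "rz": 0}
    - {"jaw": 0.7, "tx": 0, "ty": 0, "tz": 3, "rx": 0, "ry": 0, "rz": 0}
    - {"jaw": 0.7, "tx": 0, "ty": 0, "tz": 3.5, "rx": 0, "ry": 0, "rz": 0}
    - {"jaw": 0.7, "tx": 0, "ty": 0, "tz": 3.5, "rx": 0, "ry": 0, "rz": 0}
    - {"jaw": 0.8, "tx": 0, "ty": 0, "tz": 3.5, "rx": 0, "ry": 0, "rz": 0}
    - {"jaw": 0.8, "tx": -2, "ty": 0, "tz": 3, "rx": 0, "ry": 0, "rz": 0}

```text
t: 39.17
tool_pos: [508.2, 250.7, 214.2]
orientation: [[-0.221, 0.975, 0.006], [0.975, 0.221, 0.001], [-0.001, 0.006, -1.0]]
ft_force: [-0.3, 0.7, 0.1]
finger_gap: 66.6
grasp_force: 0.0
```

send_rows:
  plan:
    - {"jaw": 0.8, "tx": -3, "ty": -1.5, "tz": 0.5, "rx": 0, "ry": 0, "rz": 0}
    - {"jaw": 0.8, "tx": -3, "ty": -2, "tz": 0, "rx": 0, "ry": 0, "rz": 0}
    - {"jaw": 0.8, "tx": -1, "ty": -3, "tz": 0, "rx": 0, "ry": 0, "rz": 0}
    - {"jaw": 0.8, "tx": 0, "ty": -3.5, "tz": 0, "rx": 0, "ry": 0, "rz": 0}
    - {"jaw": 0.8, "tx": 0, "ty": -3.5, "tz": 0, "rx": 0, "ry": 0, "rz": 0}
    - {"jaw": 0.8, "tx": 0, "ty": -3.5, "tz": 0, "rx": 0, "ry": 0, "rz": 0}
    - {"jaw": 0.8, "tx": 0, "ty": -3.5, "tz": 0, "rx": 0, "ry": 0, "rz": 0}
    - {"jaw": 0.8, "tx": 0, "ty": -3.5, "tz": 0, "rx": 0, "ry": 0, "rz": 0}
    - {"jaw": 0.8, "tx": 0, "ty": -3.5, "tz": 0, "rx": 0, "ry": 0, "rz": 0}
    - {"jaw": 0.8, "tx": 0, "ty": -3.5, "tz": 0, "rx": 0, "ry": 0, "rz": 0}

```text
t: 40.0
tool_pos: [434.5, -60.5, 216.3]
orientation: [[-0.224, 0.975, 0.001], [0.975, 0.224, 0.002], [0.002, 0.002, -1.0]]
ft_force: [1.4, 0.5, -0.3]
finger_gap: 69.4
grasp_force: 0.0
```

```bash
python3 - <<'E'
from m import *
b=capture("scene")[:,:,::-1].copy();cv2.imwrite("pics/g2.png",b)
a=capture("top")[:,:,::-1].copy();cv2.imwrite("pics/g2t.png",a)
cv2.imwrite("pics/g2c.png",np.hstack([cv2.resize(b[105:155,245:295],None,fx=8,fy=8,interpolation=cv2.INTER_CUBIC),cv2.resize(a[155:205,172:222],None,fx=8,fy=8,interpolation=cv2.INTER_CUBIC)]))
print(monitor.state()['tool_pos'])
E
```

```text
[434.36237872 -64.68334332 216.51263098]
```

View pics/g2c.png

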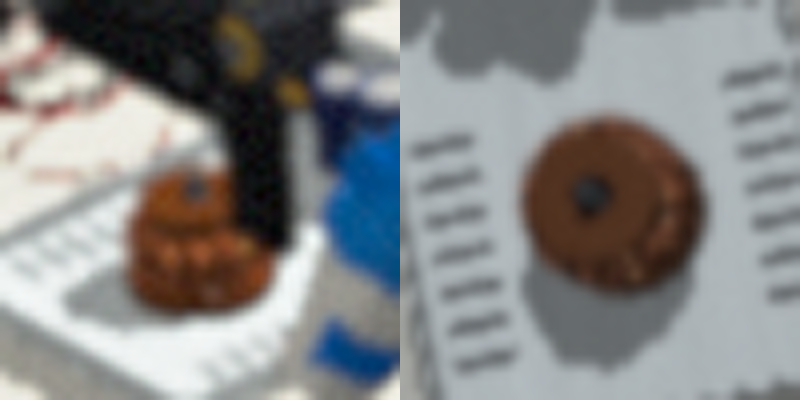

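send_rows:
  plan:
    - {"jaw": 0.9, "tx": 0, "ty": -3, "tz": 0, "rx": 0, "ry": 0, "rz": 0}
    - {"jaw": 0.9, "tx": 0.5, "ty": -3, "tz": 0, "rx": 0, "ry": 0, "rz": 0}
    - {"jaw": 0.9, "tx": 1.5, "ty": -3, "tz": 0, "rx": 0, "ry": 0, "rz": 0}
    - {"jaw": 0.9, "tx": 2, "ty": -3, "tz": -1, "rx": 0, "ry": 0, "rz": 0}
    - {"jaw": 0.9, "tx": 2, "ty": -3, "tz": -2, "rx": 0, "ry": 0, "rz": 0}
    - {"jaw": 0.9, "tx": 2, "ty": -3, "tz": -2, "rx": 0, "ry": 0, "rz": 0}
    - {"jaw": 0.9, "tx": 2, "ty": -3, "tz": -2, "rx": 0, "ry": 0, "rz": 0}
    - {"jaw": 0.9, "tx": 2.2, "ty": -2.8, "tz": -2, "rx": 0, "ry": 0, "rz": 0}
    - {"jaw": 0.9, "tx": 0, "ty": 0, "tz": -2, "rx": 0, "ry": 0, "rz": 0}
    - {"jaw": 0.9, "tx": 0, "ty": 0, "tz": -1, "rx": 0, "ry": 0, "rz": 0}

```text
t: 40.93
tool_pos: [556.3, -297.5, 93.1]
orientation: [[-0.222, 0.975, -0.004], [0.975, 0.222, 0.001], [0.001, -0.003, -1.0]]
ft_force: [-0.4, 1.2, -0.9]
finger_gap: 78.1
grasp_force: 0.0
```

send_rows:
  plan:
    - {"jaw": 0.9, "tx": 0, "ty": 0, "tz": -2, "rx": 0, "ry": 0, "rz": 0}
    - {"jaw": 0.9, "tx": 0, "ty": 0, "tz": -2, "rx": 0, "ry": 0, "rz": 0}
    - {"jaw": 0.9, "tx": 0, "ty": 0, "tz": 0, "rx": 0, "ry": 0, "rz": 0}
    - {"jaw": 0.9, "tx": 0, "ty": 0, "tz": 0, "rx": 0, "ry": 0, "rz": 0}
    - {"jaw": 0.9, "tx": 0, "ty": 0, "tz": 0, "rx": 0, "ry": 0, "rz": 0}

```text
t: 41.35
tool_pos: [557.7, -296.3, 57.1]
orientation: [[-0.225, 0.974, 0.002], [0.974, 0.225, -0.0], [-0.001, 0.002, -1.0]]
ft_force: [-0.0, -0.3, -0.5]
finger_gap: 78.4
grasp_force: 0.0
```

send_rows:
  plan:
    - {"jaw": 0.9, "tx": -0.1, "ty": -0.6, "tz": 0, "rx": 0, "ry": 0, "rz": 0}
    - {"jaw": 0.9, "tx": 0, "ty": 0, "tz": -1.5, "rx": 0, "ry": 0, "rz": 0}
    - {"jaw": 0.9, "tx": 0, "ty": 0, "tz": -1.5, "rx": 0, "ry": 0, "rz": 0}
    - {"jaw": 0.9, "tx": 0, "ty": 0, "tz": -1.5, "rx": 0, "ry": 0, "rz": 0}
    - {"jaw": 0.9, "tx": 0, "ty": 0, "tz": 0, "rx": 0, "ry": 0, "rz": 0}
    - {"jaw": 0.9, "tx": 0, "ty": 0, "tz": 0, "rx": 0, "ry": 0, "rz": 0}
    - {"jaw": 0.9, "tx": 0, "ty": 0, "tz": 0, "rx": 0, "ry": 0, "rz": 0}

```text
t: 41.93
tool_pos: [555.8, -302.9, 10.2]
orientation: [[-0.224, 0.975, -0.001], [0.975, 0.224, -0.0], [0.0, -0.001, -1.0]]
ft_force: [0.1, -0.4, 0.7]
finger_gap: 78.4
grasp_force: 0.0
```

send_rows:
  plan:
    - {"jaw": 0.9, "tx": 0, "ty": 0, "tz": -0.7, "rx": 0, "ry": 0, "rz": 0}
    - {"jaw": 0.9, "tx": 0, "ty": 0, "tz": -0.7, "rx": 0, "ry": 0, "rz": 0}
    - {"jaw": 0.9, "tx": 0, "ty": 0, "tz": -0.2, "rx": 0, "ry": 0, "rz": 0}
    - {"jaw": 0.9, "tx": 0, "ty": 0, "tz": 0, "rx": 0, "ry": 0, "rz": 0}
    - {"jaw": 0.4, "tx": 0, "ty": 0, "tz": 0, "rx": 0, "ry": 0, "rz": 0}
    - {"jaw": 0.4, "tx": 0, "ty": 0, "tz": 0, "rx": 0, "ry": 0, "rz": 0}
    - {"jaw": 0.4, "tx": 0, "ty": 0, "tz": 0, "rx": 0, "ry": 0, "rz": 0}
    - {"jaw": 0.4, "tx": 0, "ty": 0, "tz": 0, "rx": 0, "ry": 0, "rz": 0}
    - {"jaw": 0.4, "tx": 0, "ty": 0, "tz": 0, "rx": 0, "ry": 0, "rz": 0}
    - {"jaw": 0.4, "tx": 0, "ty": 0, "tz": 0, "rx": 0, "ry": 0, "rz": 0}

```text
t: 42.77
tool_pos: [556.2, -302.7, -5.1]
orientation: [[-0.224, 0.975, 0.001], [0.975, 0.224, 0.0], [-0.0, 0.001, -1.0]]
ft_force: [0.8, 0.9, 1.6]
finger_gap: 51.6
grasp_force: 33.7
```

send_rows:
  plan:
    - {"jaw": 0.4, "tx": 0, "ty": 0, "tz": 0.5, "rx": 0, "ry": 0, "rz": 0}
    - {"jaw": 0.4, "tx": 0, "ty": 0, "tz": 2, "rx": 0, "ry": 0, "rz": 0}
    - {"jaw": 0.4, "tx": 0, "ty": 0, "tz": 3, "rx": 0, "ry": 0, "rz": 0}
    - {"jaw": 0.4, "tx": 0, "ty": 0, "tz": 3, "rx": 0, "ry": 0, "rz": 0}
    - {"jaw": 0.4, "tx": -1, "ty": 1, "tz": 3, "rx": 0, "ry": 0, "rz": 0}
    - {"jaw": 0.4, "tx": -2, "ty": 2, "tz": 2.5, "rx": 0, "ry": 0, "rz": 0}
    - {"jaw": 0.4, "tx": -2, "ty": 2, "tz": 2.5, "rx": 0, "ry": 0, "rz": 0}
    - {"jaw": 0.4, "tx": -2, "ty": 2.5, "tz": 2.5, "rx": 0, "ry": 0, "rz": 0}
    - {"jaw": 0.4, "tx": -2, "ty": 2.5, "tz": 2, "rx": 0, "ry": 0, "rz": 0}
    - {"jaw": 0.4, "tx": -2, "ty": 3, "tz": 1, "rx": 0, "ry": 0, "rz": 0}

```text
t: 43.6
tool_pos: [445.5, -173.7, 216.3]
orientation: [[-0.221, 0.975, 0.003], [0.975, 0.221, -0.001], [-0.001, 0.002, -1.0]]
ft_force: [0.3, 0.9, 1.6]
finger_gap: 51.7
grasp_force: 33.6
```

send_rows:
  plan:
    - {"jaw": 0.4, "tx": -1, "ty": 3, "tz": 0, "rx": 0, "ry": 0, "rz": 0}
    - {"jaw": 0.4, "tx": 0, "ty": 3, "tz": 0, "rx": 0, "ry": 0, "rz": 0}
    - {"jaw": 0.4, "tx": 0, "ty": 3, "tz": 0, "rx": 0, "ry": 0, "rz": 0}
    - {"jaw": 0.4, "tx": 0, "ty": 3, "tz": 0, "rx": 0, "ry": 0, "rz": 0}
    - {"jaw": 0.4, "tx": 0, "ty": 3, "tz": 0, "rx": 0, "ry": 0, "rz": 0}
    - {"jaw": 0.4, "tx": 0, "ty": 3, "tz": 0, "rx": 0, "ry": 0, "rz": 0}
    - {"jaw": 0.4, "tx": 0, "ty": 3, "tz": 0, "rx": 0, "ry": 0, "rz": 0}
    - {"jaw": 0.4, "tx": 0, "ty": 3, "tz": 0, "rx": 0, "ry": 0, "rz": 0}
    - {"jaw": 0.4, "tx": 0, "ty": 3, "tz": 0, "rx": 0, "ry": 0, "rz": 0}
    - {"jaw": 0.4, "tx": 0, "ty": 3, "tz": 0, "rx": 0, "ry": 0, "rz": 0}

```text
t: 44.43
tool_pos: [435.5, 128.5, 214.8]
orientation: [[-0.224, 0.975, -0.0], [0.975, 0.224, 0.001], [0.001, 0.0, -1.0]]
ft_force: [1.9, 0.2, -0.6]
finger_gap: 51.7
grasp_force: 33.6
```

send_rows:
  plan:
    - {"jaw": 0.4, "tx": 0, "ty": 3, "tz": 0, "rx": 0, "ry": 0, "rz": 0}
    - {"jaw": 0.4, "tx": 0, "ty": 3, "tz": 0, "rx": 0, "ry": 0, "rz": 0}
    - {"jaw": 0.4, "tx": 1, "ty": 3, "tz": 0, "rx": 0, "ry": 0, "rz": 0}
    - {"jaw": 0.4, "tx": 2, "ty": 2, "tz": 0, "rx": 0, "ry": 0, "rz": 0}
    - {"jaw": 0.4, "tx": 2.5, "ty": 1.1, "tz": -1, "rx": 0, "ry": 0, "rz": 0}
    - {"jaw": 0.4, "tx": 2.4, "ty": 0, "tz": -2.5, "rx": 0, "ry": 0, "rz": 0}
    - {"jaw": 0.4, "tx": 1, "ty": 0, "tz": -3, "rx": 0, "ry": 0, "rz": 0}
    - {"jaw": 0.4, "tx": 0, "ty": 0, "tz": -3, "rx": 0, "ry": 0, "rz": 0}
    - {"jaw": 0.4, "tx": 0, "ty": 0, "tz": -3, "rx": 0, "ry": 0, "rz": 0}
    - {"jaw": 0.4, "tx": 0, "ty": 0, "tz": -2, "rx": 0, "ry": 0, "rz": 0}

```text
t: 45.27
tool_pos: [523.6, 247.4, 66.8]
orientation: [[-0.224, 0.975, -0.003], [0.975, 0.224, -0.002], [-0.001, -0.003, -1.0]]
ft_force: [-1.3, -0.3, -0.7]
finger_gap: 51.6
grasp_force: 33.6
```

send_rows:
  plan:
    - {"jaw": 0.4, "tx": 0, "ty": 0, "tz": 0, "rx": 0, "ry": 0, "rz": 0}
    - {"jaw": 0.4, "tx": 0, "ty": 0, "tz": 0, "rx": 0, "ry": 0, "rz": 0}
    - {"jaw": 0.4, "tx": 0, "ty": 0, "tz": 0, "rx": 0, "ry": 0, "rz": 0}

```text
t: 45.52
tool_pos: [526.0, 248.4, 71.1]
orientation: [[-0.224, 0.975, 0.002], [0.975, 0.224, 0.001], [0.0, 0.002, -1.0]]
ft_force: [-0.1, 0.1, -0.8]
finger_gap: 51.7
grasp_force: 33.6
```

Adjust y and lower to dish bottom ≈ 58.

send_rows:
  plan:
    - {"jaw": 0.4, "tx": 0, "ty": 0.3, "tz": -0.6, "rx": 0, "ry": 0, "rz": 0}
    - {"jaw": 0.4, "tx": 0, "ty": 0, "tz": -0.5, "rx": 0, "ry": 0, "rz": 0}
    - {"jaw": 0.4, "tx": 0, "ty": 0, "tz": -0.4, "rx": 0, "ry": 0, "rz": 0}
    - {"jaw": 0.4, "tx": 0, "ty": 0, "tz": 0, "rx": 0, "ry": 0, "rz": 0}
    - {"jaw": 0.4, "tx": 0, "ty": 0, "tz": 0, "rx": 0, "ry": 0, "rz": 0}
    - {"jaw": 0.4, "tx": 0, "ty": 0, "tz": 0, "rx": 0, "ry": 0, "rz": 0}

```text
t: 46.02
tool_pos: [525.0, 251.3, 54.7]
orientation: [[-0.224, 0.975, 0.0], [0.975, 0.224, 0.0], [0.0, 0.0, -1.0]]
ft_force: [-1.0, 0.1, -0.8]
finger_gap: 52.0
grasp_force: 33.6
```

send_rows:
  plan:
    - {"jaw": 0.4, "tx": 0, "ty": 0, "tz": -0.2, "rx": 0, "ry": 0, "rz": 0}
    - {"jaw": 0.4, "tx": 0, "ty": 0, "tz": -0.2, "rx": 0, "ry": 0, "rz": 0}
    - {"jaw": 0.4, "tx": 0, "ty": 0, "tz": -0.2, "rx": 0, "ry": 0, "rz": 0}
    - {"jaw": 0.4, "tx": 0, "ty": 0, "tz": 0, "rx": 0, "ry": 0, "rz": 0}

```text
t: 46.35
tool_pos: [524.6, 251.2, 48.1]
orientation: [[-0.224, 0.975, -0.001], [0.975, 0.224, -0.0], [-0.0, -0.001, -1.0]]
ft_force: [-0.3, 0.2, 0.0]
finger_gap: 51.5
grasp_force: 33.6
```

send_rows:
  plan:
    - {"jaw": 0.4, "tx": 0, "ty": 0, "tz": -0.2, "rx": 0, "ry": 0, "rz": 0}
    - {"jaw": 0.4, "tx": 0, "ty": 0, "tz": -0.2, "rx": 0, "ry": 0, "rz": 0}
    - {"jaw": 0.4, "tx": 0, "ty": 0, "tz": 0, "rx": 0, "ry": 0, "rz": 0}
    - {"jaw": 0.4, "tx": 0, "ty": 0, "tz": 0, "rx": 0, "ry": 0, "rz": 0}

```text
t: 46.68
tool_pos: [524.8, 251.2, 44.4]
orientation: [[-0.224, 0.975, -0.0], [0.975, 0.224, -0.0], [-0.0, -0.0, -1.0]]
ft_force: [0.3, 0.5, -0.2]
finger_gap: 51.7
grasp_force: 33.6
```

Dish bottom ≈ 49.5; release and retreat.

send_rows:
  plan:
    - {"jaw": 0.4, "tx": 0, "ty": 0, "tz": -0.1, "rx": 0, "ry": 0, "rz": 0}
    - {"jaw": 0.4, "tx": 0, "ty": 0, "tz": 0, "rx": 0, "ry": 0, "rz": 0}
    - {"jaw": 0.8, "tx": 0, "ty": 0, "tz": 0, "rx": 0, "ry": 0, "rz": 0}
    - {"jaw": 0.8, "tx": 0, "ty": 0, "tz": 0, "rx": 0, "ry": 0, "rz": 0}
    - {"jaw": 0.8, "tx": 0, "ty": 0, "tz": 0, "rx": 0, "ry": 0, "rz": 0}
    - {"jaw": 0.8, "tx": 0, "ty": 0, "tz": 0, "rx": 0, "ry": 0, "rz": 0}
    - {"jaw": 0.8, "tx": 0, "ty": 0, "tz": 1, "rx": 0, "ry": 0, "rz": 0}
    - {"jaw": 0.8, "tx": 0, "ty": 0, "tz": 3, "rx": 0, "ry": 0, "rz": 0}
    - {"jaw": 0.8, "tx": 0, "ty": 0, "tz": 3.5, "rx": 0, "ry": 0, "rz": 0}
    - {"jaw": 0.8, "tx": 0, "ty": 0, "tz": 3.5, "rx": 0, "ry": 0, "rz": 0}

```text
t: 47.52
tool_pos: [524.6, 250.7, 155.1]
orientation: [[-0.223, 0.975, -0.001], [0.975, 0.223, -0.001], [-0.001, -0.001, -1.0]]
ft_force: [-0.5, 0.3, -0.2]
finger_gap: 69.3
grasp_force: 0.0
```

send_rows:
  plan:
    - {"jaw": 0.8, "tx": 0, "ty": 0, "tz": 3.5, "rx": 0, "ry": 0, "rz": 0}
    - {"jaw": 0.8, "tx": -2, "ty": 0, "tz": 2, "rx": 0, "ry": 0, "rz": 0}
    - {"jaw": 0.8, "tx": -3, "ty": -1.5, "tz": 0, "rx": 0, "ry": 0, "rz": 0}
    - {"jaw": 0.8, "tx": -3, "ty": -2, "tz": 0, "rx": 0, "ry": 0, "rz": 0}
    - {"jaw": 0.8, "tx": -1, "ty": -3, "tz": 0, "rx": 0, "ry": 0, "rz": 0}
    - {"jaw": 0.8, "tx": 0, "ty": -3.5, "tz": 0, "rx": 0, "ry": 0, "rz": 0}
    - {"jaw": 0.8, "tx": 0, "ty": -3.5, "tz": 0, "rx": 0, "ry": 0, "rz": 0}
    - {"jaw": 0.8, "tx": 0, "ty": -3.5, "tz": 0, "rx": 0, "ry": 0, "rz": 0}
    - {"jaw": 0.8, "tx": 0, "ty": -3.5, "tz": 0, "rx": 0, "ry": 0, "rz": 0}
    - {"jaw": 0.8, "tx": 0, "ty": -3.5, "tz": 0, "rx": 0, "ry": 0, "rz": 0}

```text
t: 48.35
tool_pos: [434.6, 9.5, 209.2]
orientation: [[-0.224, 0.975, 0.001], [0.975, 0.224, 0.002], [0.002, 0.001, -1.0]]
ft_force: [0.7, -0.7, 0.0]
finger_gap: 69.6
grasp_force: 0.0
```

send_rows:
  plan:
    - {"jaw": 0.8, "tx": 0, "ty": -3.5, "tz": 0, "rx": 0, "ry": 0, "rz": 0}
    - {"jaw": 0.8, "tx": 0, "ty": -3.5, "tz": 0, "rx": 0, "ry": 0, "rz": 0}
    - {"jaw": 0.8, "tx": 0, "ty": -3.5, "tz": 0, "rx": 0, "ry": 0, "rz": 0}
    - {"jaw": 0.8, "tx": 0, "ty": -3.5, "tz": 0, "rx": 0, "ry": 0, "rz": 0}
    - {"jaw": 0.8, "tx": 0, "ty": 0, "tz": 0, "rx": 0, "ry": 0, "rz": 0}
    - {"jaw": 0.8, "tx": 0, "ty": 0, "tz": 0, "rx": 0, "ry": 0, "rz": 0}

```text
t: 48.85
tool_pos: [434.3, -131.5, 209.2]
orientation: [[-0.217, 0.976, 0.001], [0.976, 0.217, 0.0], [-0.0, 0.001, -1.0]]
ft_force: [0.4, 0.5, -0.7]
finger_gap: 69.5
grasp_force: 0.0
```

```bash
python3 - <<'E'
from m import *
b=capture("scene")[:,:,::-1].copy();cv2.imwrite("pics/h2.png",b)
a=capture("top")[:,:,::-1].copy();cv2.imwrite("pics/h2t.png",a)
cv2.imwrite("pics/h2c.png",np.hstack([cv2.resize(b[105:155,245:295],None,fx=8,fy=8,interpolation=cv2.INTER_CUBIC),cv2.resize(a[155:205,172:222],None,fx=8,fy=8,interpolation=cv2.INTER_CUBIC)]))
print(monitor.state()['tool_pos'])
E
```

```text
[ 434.86247745 -128.23538607  208.70660659]
```

View pics/h2c.png

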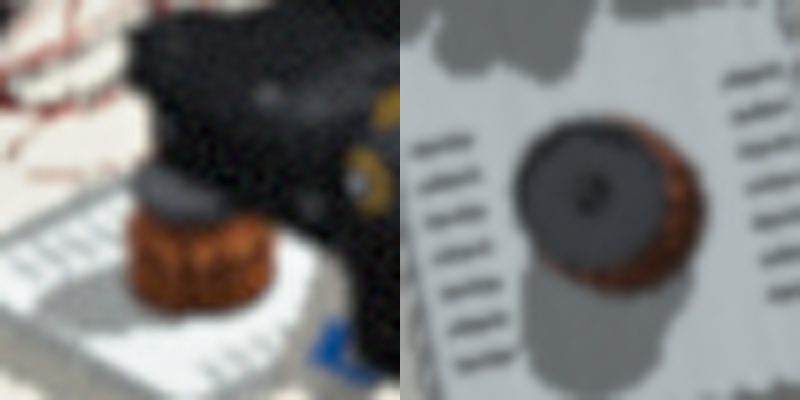

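The dish lies centred and level on the stack: in the top view it is round, with the stud at about (593,193) in the hole. I'll hand the job in.

```bash
python3 -c "
from workcell import job_done
print(job_done())"
```

```text
the job is handed in; nothing more can be done
None
```

All five parts are stacked on the stud in the required order and let go. The job was handed in at about 49 s of the 136 s allowed; the hand-in call gave no verdict, but the last pictures showed the stack seated and the dish level.

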